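Seat the riser block on its parallels in the bench vise and stand the bottles on it

TASK

Make the bottle riser ready: lay the two steel parallels across the vise bed, one on each pair of marked lines, set the long grey block between the two spring jaws so that it rides high in their tapered mouth, and let go of it. Then tap the block down, one end and the other, until it lies level and hard on both parallels and neither can slide any more. Last, stand every white screw-cap bottle that stands ready close by the vise and the block upright on top of the block, well on it, and leave the other things on the table alone.

Things in the scene. Friction and masses are not known exactly. Their poses are not given: they have to be found in the camera images.
- vise: low grey bench vise fixed to the table, base 120 x 300 x 25 mm. Origin: centre of its underside, on the table; x across the vise, y along the bed, the line on which the jaws close, z up. Bed surface 25 mm above the table, free between the jaws over y -93 to +93 mm. End plates at y = +-144 mm, 53 mm high
- bed_centre (a point): middle of the vise bed, on the bed surface, 25 mm above the table; axes as the vise. The block is put over it
- jaw_left (a joint): spread of the steel spring jaw at +y, 0 to 6 mm outward (m); 0 when empty. Jaw 70 mm wide in x; inner face upright at 93 mm from the bed centre, from 25 to 53 mm above the table, then leaning outward by 15 degrees as a tapered mouth up to 77 mm (mouth 199 mm wide at the top). Spring about 7.5 N, and 1.5 N more per mm
- jaw_right (a joint): the same at -y. Friction of the jaws holds the block: let into the mouth it stops with its underside 60 mm above the table (15 mm above the parallels) and goes down only when pushed (10 to 20 N). A push near one end takes down mainly that end; once down, a push beyond a parallel lifts the other end a little, so finish with firm taps just inside each parallel. The block can be pulled up again
- mark_left (a point): on the bed surface midway between the pair of dark cross lines at y = +50 mm of the vise; a parallel lies centred on it, its length along the vise's x
- mark_right (a point): the same at y = -50 mm of the vise
- block_centre (a point): centre of the smooth grey plastic block, 66 mm (x) x 190 mm (y) x 50 mm (z), 0.35 kg, that starts flat on the table in front of the vise; axes along its edges, z up. It is to sit with its 190 mm length along the vise's y; when it lies on the parallels its centre is 70 mm above the table, its top 95 mm
- parallel_a_centre (a point): centre of a steel parallel (square bar) with three small round spots on its sides, 120 mm (x) x 20 x 20 mm, 0.3 kg, that starts on the table to the right; either may go on either mark
- parallel_b_centre (a point): centre of a steel parallel (square bar) with three small round spots on its sides, 120 mm (x) x 20 x 20 mm, 0.3 kg, that starts on the table to the right; either may go on either mark
- bottle_0_centre (a point): centre, half-way up, of a white reagent bottle with a screw cap, 52 mm diameter, 112 mm tall, about 0.21 kg; z up along its axis. Body of radius 26 mm up to 78 mm above its foot, cap of radius 16 mm from 78 to 112 mm. Not always present
- bottle_1_centre (a point): centre, half-way up, of a white reagent bottle with a screw cap, 52 mm diameter, 112 mm tall, about 0.21 kg; z up along its axis. Body of radius 26 mm up to 78 mm above its foot, cap of radius 16 mm from 78 to 112 mm. Not always present
- bottle_2_centre (a point): centre, half-way up, of a white reagent bottle with a screw cap, 52 mm diameter, 112 mm tall, about 0.21 kg; z up along its axis. Body of radius 26 mm up to 78 mm above its foot, cap of radius 16 mm from 78 to 112 mm. Not always present
- tip_box: a yellow pipette-tip box that stands or lies by, to be left alone; origin at the centre of its underside (118 x 82 x 70 mm)
- carton: a carton that stands or lies by, to be left alone; origin at the centre of its underside (55 x 85 x 45 mm)
- small_carton: a small carton that stands or lies by, to be left alone; origin at the centre of its underside (48 x 70 x 30 mm)
Mind the look-alikes: they are no part of the job. Leave any orange look-alike of the part that bears bottle_2_centre alone.

How it is judged:
By the outcome, as a careful person would: the job done as asked, in the order asked, and still so for the second after the job is handed in, with the robot touching nothing.
Of bottle_0, bottle_1, bottle_2 only 2 to 3 are there at a start; the rules pass over those that are not, and their reading is None.
At some moment in a run one of parallel_a, parallel_b, block may be knocked a few centimetres aside while the robot is not near it.
It also fails if it takes over 210 s, if anything falls off the work surface, if the arm or the gripper's body presses on something with over 40 N, if the wrist force passes 120 N, or if a joint passes its speed limit or range.

ROBOT

A 6-joint arm with a two-finger parallel gripper is mounted at the origin on a cart in front of the work surface, level with it; the furniture and walls round the work are solid. World frame = base frame: x ahead of the robot, y to its left, z up, the work surface at z = 0. Lengths are in m, angles in rad, forces in N, time in s.
With the tool pointing down it reaches from about 0.35 to 0.85 m from the base axis. Payload 8.1 kg.
Tool frame: the origin (TCP) lies at the very end of the fingers, on their centre line; the grasp point (between the pads) lies robot.tcp_to_grasp behind it (robot.tcp_to_grasp is the distance from the TCP to the grasp point, in m); z points along the fingers, y is the line along which they close (so a half turn about z gives the same grasp; the last joint's range is limited). The gripper opens to 93 mm and grips with 3 to 60 N. Pads are 15 mm wide; open, the fingers measure 128 mm over their backs; the gripper's body (75 mm by 188 mm) begins 65 mm behind the grasp point.
Start: joints at [-1.346, 0.13, 1.488, -0, 1.523, -0.085], TCP at [0.183, -0.571, 0.219] pointing down, gripper open.
Joint ranges: [-2.96, 2.96], [-0.89, 2.26], [0.02, 2.5], [-1.34, 4.48], [0, 2.73], [-2.66, 2.66]. Speed limits (rad/s): [2.39, 2.39, 2.79, 3.14, 3.14, 3.14].

INTERFACE

Orientations are given as a rotation vector (axis times angle).
In Python, from plant import robot gives the robot as it stands. The module is installed in compiled form; this text tells all that it offers.
- The arm moves only by the shell command python3 -m pendant 'ROWS' [FORCE]. ROWS is JSON, a list that holds one entry, the list of rows, each a list of 5 numbers: the opening, from 0 (shut) to 1 (fully open), then the shift along the tool's x, y, z in cm, then the turn about the tool's z in degrees. In form: [[[fingers, x, y, z, roll], ...]]. A call has 1 to 8 rows; each row shifts and turns the commanded pose from where the row before left it, along the tool's axes as they then stand; what a row does not reach is not made up. A row lasts 1/10 s, in which the tool goes at most 50 mm and 8.59 degrees, less where a joint would pass 70% of its speed; a pose out of reach is approached as far as the arm can. A call is refused whole if a number of a shift passes 5 or a number of a turn 8.59, either way. A call with a gripper value outside its range is refused whole. The fingers move at their own pace and stop on an object; FORCE is the grip in N (left out, the last holds). Time passes only in rows, so rows that do not move let the fingers close. It gives the time, the measured TCP pose, the force, the opening and the grip force at its end, in the units of the state.
- robot.read_state(): the state, without advancing time (a new reading comes with each control period).
- robot.read_camera(name): name is "scene" or "top"; returns a dict with "img" (420x560x3 uint8, blue, green, red), "K" (3x3 intrinsics, pixels), "pose" (4x4, takes a point from camera to world coordinates). Camera axes: x right, y up, looking along -z (the intrinsics and any distortion apply to the point x, -y, -z); pixel columns grow to the right and rows downward; lengths in m; the calibration is good to about 2 mm. A picture is of the moment at which its call begins. There is no depth.
- robot.close_job(): hands the job in; it is judged then, once.
The state is a dict: "t": time; "q": joint angles; "dq": joint speeds; "joint_torque": joint torques, N m; "tool_pos": TCP position; "orientation": TCP orientation; "force": force on the tool from outside, world axes, zero at the start; "wrist_torque": the same for the moment, N m; "opening": finger opening in m; "gripper_force": force on a finger pad.
Only numpy, scipy, OpenCV 4.12 (cv2) and the standard library are available. Lean on these libraries where they do the work, as an engineer would, in place of code of your own. Each camera call takes 0.05 s, during which the arm holds its last target. There are 200 camera calls.

## Working session

There is one attempt and no reset: what is moved stays moved. The work goes in short steps, Python scripts to look and compute and a shell command to move; the robot and the scene stay as the last step left them, time stands still between calls to the robot, and variables do not carry over. Pictures are saved under pics/ and viewed, at most 14 in all, crops included, and the job is handed in when it is done.

```bash
mkdir -p pics
cat > h.py <<'E'
import numpy as np, cv2
from plant import robot
def cam(n,save=None):
    c=robot.read_camera(n)
    if save: cv2.imwrite(f'pics/{save}.png',c['img'])
    return c
def ray(c,uv):
    K=np.array(c['K']);P=np.array(c['pose'])
    x=(uv[0]-K[0,2])/K[0,0];y=(uv[1]-K[1,2])/K[1,1]
    return P[:3,3],P[:3,:3]@np.array([x,-y,-1])
def onplane(c,uv,z):
    o,d=ray(c,uv);return o+d*(z-o[2])/d[2]
def proj(c,p):
    K=np.array(c['K']);P=np.array(c['pose'])
    q=P[:3,:3].T@(np.array(p)-P[:3,3]);q=q*[1,-1,-1]
    u=K@q;return u[:2]/u[2]
E
python3 - <<'E'
from h import *
for n in('scene','top'):
    c=cam(n,n+'0');print(n,c.keys(),np.round(c['K'],1).tolist(),np.round(c['pose'],3).tolist())
s=robot.read_state();print(s,robot.tcp_to_grasp)
E
```

```text
scene dict_keys(['img', 'K', 'pose']) [[489.1, 0.0, 277.9], [0.0, 489.1, 204.4], [0.0, 0.0, 1.0]] [[-0.801, 0.415, -0.431, 0.056], [-0.598, -0.572, 0.561, 0.86], [-0.014, 0.708, 0.706, 0.865], [0.0, 0.0, 0.0, 1.0]]
top dict_keys(['img', 'K', 'pose']) [[534.8, 0.0, 279.1], [0.0, 534.8, 206.9], [0.0, 0.0, 1.0]] [[0.042, 0.978, -0.204, 0.297], [-0.999, 0.041, -0.007, 0.219], [0.001, 0.204, 0.979, 1.252], [0.0, 0.0, 0.0, 1.0]]
{'t': 0.1, 'q': array([-1.34639665e+00,  1.31096461e-01,  1.48919253e+00, -4.70468564e-06,
        1.52297494e+00, -8.54164837e-02]), 'dq': array([ 2.29565261e-03, -1.60634297e-03, -3.85830766e-03, -5.92816082e-04,
        4.26143210e-04,  5.03328807e-05]), 'joint_torque': array([ 8.98856142e-04, -5.61344039e+01, -4.93094122e+01,  7.70580629e-02,
        2.92105781e-02, -4.94275230e-05]), 'tool_pos': array([ 0.18282494, -0.57092514,  0.21767371]), 'orientation': array([-3.10232732e+00, -4.84457239e-01,  1.89548115e-04]), 'force': array([-0.41273095, -0.30594666,  0.35936336]), 'wrist_torque': array([0.02813793, 0.05802307, 0.05050612]), 'gripper_force': 0.0, 'opening': 0.09292357508656016} 0.0188
```

View pics/scene0.png

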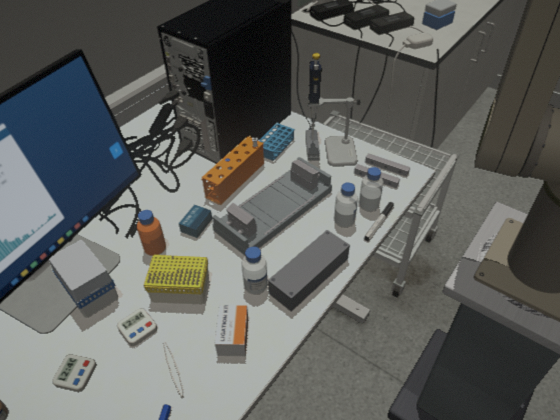

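View pics/top0.png

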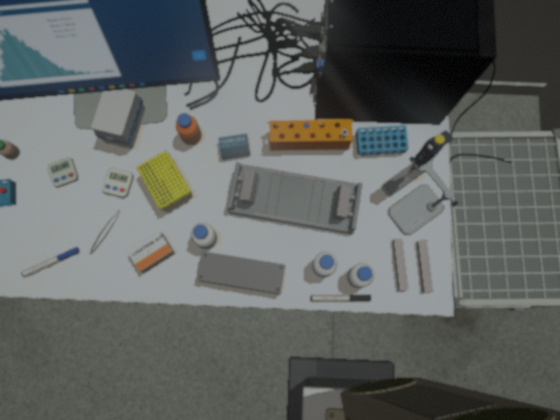

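The pictures show the vise (top 295,198), grey block (240,273) and parallels (400,265) and (424,266). There are three white blue-capped bottles at top (203,235), (323,265) and (360,275). The orange look-alike at (187,128) and the small brown vial at (7,149) are not white reagent bottles, so I leave them alone. I'll confirm this in an enlarged crop.

```bash
cat > seg.py <<'E'
from h import *
def blobs(c,lo,hi,box,amin=60):
    hsv=cv2.cvtColor(c['img'],cv2.COLOR_BGR2HSV);m=cv2.inRange(hsv,lo,hi)
    x0,y0,x1,y1=box;k=np.zeros_like(m);k[y0:y1,x0:x1]=m[y0:y1,x0:x1]
    cs,_=cv2.findContours(k,cv2.RETR_EXTERNAL,cv2.CHAIN_APPROX_NONE)
    return [x for x in cs if cv2.contourArea(x)>amin]
E
python3 - <<'E'
from seg import *
c=cam('top');im=c['img']
cv2.imwrite('pics/crop.png',cv2.resize(im[120:310,180:445],None,fx=3,fy=3,interpolation=cv2.INTER_CUBIC)[:600,:795])
hsv=cv2.cvtColor(im,cv2.COLOR_BGR2HSV)
for p in [(240,273),(400,265),(424,266),(203,235),(295,200),(247,187),(345,200),(290,250),(410,265),(205,243),(213,200)]: print(p,hsv[p[1],p[0]])
print(np.round([onplane(c,p,0)for p in[(450,310),(0,300)]],3))
# blue caps
s=cam('scene')
for cc,n in((c,'top'),(s,'scene')):
    for b in blobs(cc,(100,90,60),(125,255,255),(190,100,450,310),20):
        (u,v),r=cv2.minEnclosingCircle(b);print(n,u,v,r,np.round(onplane(cc,(u,v),.112),4))
for b in blobs(c,(0,0,0),(180,80,165),(190,150,450,300),200):
    r=cv2.minAreaRect(b);print('dark',r,np.round([onplane(c,r[0],z)[:2] for z in(.02,.025,.05)],4).tolist())
E
```

```text
(240, 273) [ 15   5 102]
(400, 265) [ 10  12 131]
(424, 266) [ 12  10 130]
(203, 235) [108 118 132]
(295, 200) [ 72  11 112]
(247, 187) [ 18  11 116]
(345, 200) [ 15  13 121]
(290, 250) [101  13 159]
(410, 265) [ 99  11 158]
(205, 243) [ 45   8 134]
(213, 200) [ 96   8 157]
[[ 0.332 -0.174  0.   ]
 [ 0.312  0.862  0.   ]]
top 364.368408203125 273.2105407714844 6.482568740844727 [0.3984 0.0408 0.112 ]
top 326.3823547363281 261.6176452636719 6.197680473327637 [0.4196 0.1219 0.112 ]
top 199.92857360839844 231.2142791748047 6.32868766784668 [0.4738 0.3959 0.112 ]
scene 252.5 253.5 7.905794143676758 [0.4738 0.4022 0.112 ]
scene 197.12745666503906 213.74183654785156 8.349762916564941 [0.6388 0.3867 0.112 ]
scene 348.0 187.0 6.082862854003906 [0.4208 0.125  0.112 ]
scene 374.0 171.5 6.18475866317749 [0.3992 0.0441 0.112 ]
scene 277.62359619140625 140.80337524414062 17.807451248168945 [0.651  0.0819 0.112 ]
dark ((319.5, 224.5), (149.0, 259.0), 90.0) [[0.5156, 0.1322], [0.5147, 0.1326], [0.5103, 0.1343]]
```

View pics/crop.png

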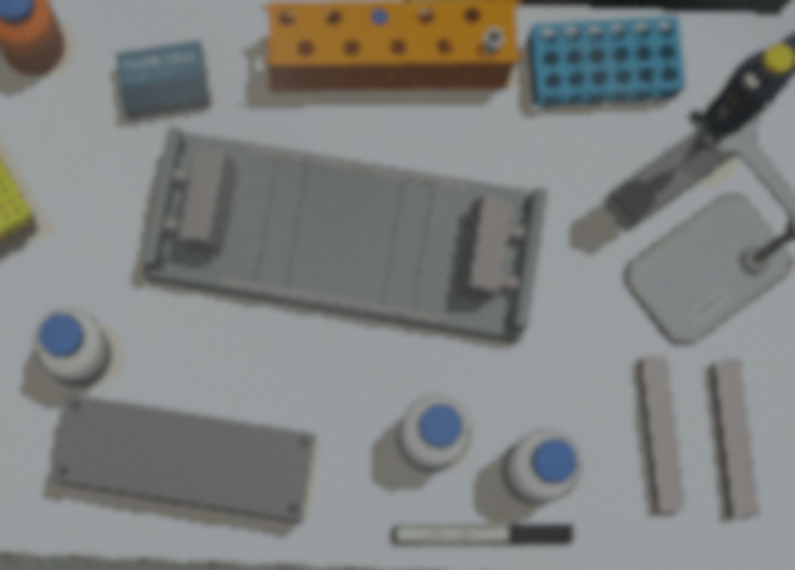

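Confirmed in the crop: three white bottles with blue caps at crop (65,345), (436,430) and (548,462). The orange one at top left is left alone. The mark lines are at crop x≈262/293 and 390/420. Next I'll measure the grey parts precisely.

Run:
```python
from seg import *
c=cam('top');im=c['img'];U=4
hsv=cv2.cvtColor(im,cv2.COLOR_BGR2HSV)
print(hsv[265,385:432].tolist())
print(hsv[273,192:204].tolist(),hsv[280:298,240].tolist(),hsv[255:262,240].tolist())
def rect(lo,hi,box,z,name,amin=200):
    for b in blobs(c,lo,hi,box,amin):
        r=cv2.minAreaRect(b);P=np.array([onplane(c,p,z) for p in cv2.boxPoints(r)])
        e1=P[1]-P[0];e2=P[2]-P[1];l=e1 if np.linalg.norm(e1)>np.linalg.norm(e2) else e2
        print(name,np.round(r[0],1),'ctr',np.round(P.mean(0)[:2],4),'size',np.round([np.linalg.norm(e1),np.linalg.norm(e2)],4),'yaw long',round(np.degrees(np.arctan2(l[1],l[0])),1))
rect((0,0,80),(180,30,112),(190,245,290,298),.05,'block')
rect((0,0,110),(40,40,146),(388,232,440,298),.02,'par')
# mark lines: black-hat on the bed
g=cv2.cvtColor(im,cv2.COLOR_BGR2GRAY)
G=cv2.resize(g,None,fx=U,fy=U,interpolation=cv2.INTER_CUBIC)
bh=cv2.morphologyEx(G,cv2.MORPH_BLACKHAT,np.ones((1,21),np.uint8))
for v in range(178,222,6):
    row=bh[v*U,255*U:335*U].astype(int)
    pk=[i for i in range(2,len(row)-2) if row[i]>=6 and row[i]==row[max(0,i-8):i+9].max()]
    print(v,[(255+i/U,row[i]) for i in pk])
```

```text
[[99, 11, 159], [95, 10, 159], [99, 11, 160], [99, 11, 159], [100, 10, 159], [95, 10, 157], [100, 10, 151], [90, 4, 136], [38, 9, 117], [24, 13, 96], [15, 12, 82], [10, 9, 89], [12, 11, 111], [18, 10, 125], [13, 14, 132], [10, 12, 131], [15, 12, 131], [15, 12, 130], [10, 12, 130], [10, 6, 133], [90, 4, 142], [98, 7, 152], [95, 10, 157], [94, 11, 158], [99, 11, 159], [99, 11, 159], [99, 11, 158], [99, 11, 158], [99, 11, 158], [99, 11, 158], [96, 8, 153], [83, 7, 140], [40, 6, 119], [24, 13, 99], [23, 13, 79], [20, 10, 79], [18, 12, 104], [13, 14, 124], [10, 12, 130], [13, 14, 131], [13, 14, 131], [10, 12, 130], [17, 14, 128], [18, 10, 129], [30, 2, 133], [102, 9, 145], [95, 10, 154]]
[[99, 11, 158], [99, 11, 158], [99, 11, 158], [100, 10, 153], [90, 6, 137], [30, 7, 115], [23, 10, 104], [40, 8, 101], [30, 5, 100], [45, 5, 101], [40, 8, 102], [60, 3, 101]] [[30, 3, 100], [30, 5, 101], [45, 5, 102], [0, 3, 101], [30, 3, 100], [30, 5, 100], [0, 0, 91], [30, 9, 85], [20, 16, 94], [23, 22, 103], [27, 21, 108], [26, 19, 109], [30, 9, 118], [80, 6, 137], [99, 12, 152], [95, 10, 156], [103, 1
[... 628 characters left out ...]
, np.int64(6)), (323.0, np.int64(6))]
196 [(311.5, np.int64(6)), (311.75, np.int64(6)), (321.75, np.int64(6)), (322.0, np.int64(6)), (322.25, np.int64(6))]
202 [(310.25, np.int64(6)), (310.5, np.int64(6)), (310.75, np.int64(6)), (311.0, np.int64(6)), (320.75, np.int64(6)), (321.0, np.int64(6)), (321.25, np.int64(6))]
208 [(265.75, np.int64(6)), (266.0, np.int64(6)), (266.25, np.int64(6)), (276.25, np.int64(7)), (276.5, np.int64(7)), (276.75, np.int64(7)), (309.75, np.int64(8)), (310.0, np.int64(8)), (310.25, np.int64(8))]
214 [(308.5, np.int64(6)), (308.75, np.int64(6)), (309.0, np.int64(6)), (333.5, np.int64(13)), (333.75, np.int64(13)), (334.0, np.int64(13)), (334.25, np.int64(13))]
220 []
```

Run:
```python
from seg import *
c=cam('top');s=cam('scene');im=c['img']
def tri(a,b):
    o1,d1=ray(c,a);o2,d2=ray(s,b);t=np.linalg.lstsq(np.c_[d1,-d2],o2-o1,rcond=None)[0]
    p,q=o1+t[0]*d1,o2+t[1]*d2;return np.round((p+q)/2,3),np.linalg.norm(p-q).round(3)
print('basket corner',tri((455,305),(455,157)),'post',tri((440,204),(347,137)))
hsv=cv2.cvtColor(im,cv2.COLOR_BGR2HSV)
k=np.zeros(im.shape[:2],np.uint8);k[250:296,192:290]=cv2.inRange(hsv,(0,0,94),(180,10,112))[250:296,192:290]
k=cv2.morphologyEx(cv2.morphologyEx(k,cv2.MORPH_CLOSE,np.ones((5,5))),cv2.MORPH_OPEN,np.ones((9,9)))
b=max(cv2.findContours(k,0,1)[0],key=cv2.contourArea);r=cv2.minAreaRect(b)
P=np.array([onplane(c,p,.05) for p in cv2.boxPoints(r)]);print('block',r,np.round(P[:,:2],4).tolist(),P.mean(0).round(4),np.linalg.norm(P[1]-P[0]),np.linalg.norm(P[2]-P[1]))
L=[((266.0+276.5)/2,208),((310+320)/2,208)]
l,rr=[onplane(c,p,.025) for p in L];print('marks',l,rr,np.linalg.norm(l-rr))
a=onplane(c,(311.6,196),.025);d=onplane(c,(308.75,214),.025);v=a-d;print('line yaw',np.degrees(np.arctan2(v[1],v[0])))
# profile along vise x through bed centre
m=(l+rr)/2;yaw=np.radians(-7) if 0 else np.arctan2(v[1],v[0])
g=cv2.cvtColor(im,cv2.COLOR_BGR2GRAY).astype(np.float32)
vy=np.array([-np.sin(yaw),np.cos(yaw),0]);vx=np.array([np.cos(yaw),np.sin(yaw),0])
for off in(0,.03,-.03,.07,-.07):
    for t in np.arange(-.10,.101,.001):pass
    S=np.arange(-.095,.096,.003);uv=np.array([proj(c,m+vx*t+vy*off) for t in S],np.float32)
    print(off,[(round(t*1000),int(x)) for t,x in zip(S,cv2.remap(g,uv[:,0].reshape(-1,1),uv[:,1].reshape(-1,1),1)[:,0])if abs(t)>.03])
```

```text
basket corner (array([ 0.312, -0.175,  0.059]), np.float64(0.061)) post (array([ 0.579, -0.153,  0.011]), np.float64(0.002))
block ((240.09291076660156, 271.93328857421875), (84.3495101928711, 27.63117790222168), 9.309940338134766) [[0.3759, 0.4061], [0.4373, 0.4005], [0.4145, 0.2116], [0.3536, 0.2191]] [0.3953 0.3093 0.05  ] 0.06166604542347922 0.19022482175740008
marks [0.54918449 0.24653532 0.025     ] [0.55349938 0.14414452 0.025     ] 0.10248167411605076
line yaw -7.067942540429282
0 [(-95, 154), (-92, 155), (-89, 155), (-86, 154), (-83, 154), (-80, 154), (-77, 153), (-74, 154), (-71, 153), (-68, 154), (-65, 154), (-62, 154), (-59, 154), (-56, 153), (-53, 153), (-50, 153), (-47, 150), (-44, 139), (-41, 117), (-38, 95), (-35, 86), (-32, 97), (31, 109), (34, 109), (37, 108), (40, 107), (43, 107), (46, 107), (49, 107), (52, 107), (55, 106), (58, 106), (61, 106), (64, 107), (67, 107), (70, 106), (73, 105), (76, 104), (79, 109), (82, 117), (85, 131), (88, 146), (91, 154), (94, 154)]
0.03 [(-95, 155), (-92, 155), (-89, 154), (-86, 155), (-83, 155), (-80, 155), (-77, 155), (-74, 155), 
[... 1237 characters left out ...]
), (46, 109), (49, 109), (52, 109), (55, 109), (58, 109), (61, 109), (64, 109), (67, 108), (70, 108), (73, 109), (76, 109), (79, 112), (82, 117), (85, 126), (88, 140), (91, 150), (94, 152)]
-0.07 [(-95, 150), (-92, 153), (-89, 154), (-86, 154), (-83, 154), (-80, 154), (-77, 154), (-74, 155), (-71, 155), (-68, 154), (-65, 154), (-62, 155), (-59, 155), (-56, 154), (-53, 154), (-50, 153), (-47, 148), (-44, 133), (-41, 109), (-38, 88), (-35, 84), (-32, 100), (31, 111), (34, 111), (37, 111), (40, 111), (43, 112), (46, 112), (49, 113), (52, 112), (55, 112), (58, 112), (61, 113), (64, 112), (67, 112), (70, 111), (73, 112), (76, 114), (79, 118), (82, 123), (85, 135), (88, 149), (91, 154), (94, 154)]
```

```bash
cat > plan.py <<'E'
# plan.py x y z [yaw_of_tool_x_deg]: turn (deg) to make first, then shift (cm) in tool axes after the turn
import sys
from h import *
from scipy.spatial.transform import Rotation as R
s=robot.read_state();M=R.from_rotvec(s['orientation']).as_matrix();y0=np.degrees(np.arctan2(M[1,0],M[0,0]))
a=[float(v) for v in sys.argv[1:]]
yaw=a[3] if len(a)>3 else y0
turn=-((yaw-y0+90)%180-90)
M=M@R.from_euler('z',turn,degrees=True).as_matrix()
d=M.T@(np.array(a[:3])-s['tool_pos'])*100
print('t',round(s['t'],1),'pos',s['tool_pos'].round(4),'yaw',y0.round(1),'tilt',M[2].round(3),'q6',s['q'][[0,5]].round(2),'F',s['force'].round(1),'open',round(s['opening'],4),'g',round(s['gripper_force'],1))
print('turn',round(turn,2),'shift',d.round(2),'norm',np.linalg.norm(d).round(1))
E
python3 plan.py .4296 -.1138 .15 6.7
```

```text
t 0.3 pos [ 0.1829 -0.5713  0.2184] yaw 17.7 tilt [-0. -0. -1.] q6 [-1.35 -0.09] F [0.6 0.2 0.1] open 0.0929 g 0.0
turn 11.05 shift [ 29.84 -42.56   6.86] norm 52.4
```

```bash
python3 -m pendant '[[[0.6,0,0,0,5.5],[0.6,0,0,0,5.5],[0.6,2.1,-3,0,0],[0.6,2.1,-3,0,0],[0.6,2.1,-3,0,0],[0.6,2.1,-3,0,0],[0.6,2.1,-3,0,0],[0.6,2.1,-3,0,0]]]' 40
python3 -m pendant '[[[0.6,2.1,-3,0,0],[0.6,2.1,-3,0,0],[0.6,2.1,-3,0,0],[0.6,2.1,-3,0,0],[0.6,2.1,-3,0,0],[0.6,2.1,-3,0,0],[0.6,2.1,-3,0,0],[0.6,2.1,-3,0,0]]]'
python3 plan.py .4296 -.1138 .04 6.7
python3 -c "
from h import *
c=cam('top','t2')"
```

```text
t: 1.15
tool_pos: [0.2874, -0.3766, 0.2187]
orientation: [3.136, 0.185, 0.0]
force: [0.2, 0.8, -0.9]
opening: 0.0557
gripper_force: 0.0
t: 1.95
tool_pos: [0.4261, -0.1184, 0.2189]
orientation: [3.136, 0.185, 0.001]
force: [0.1, -0.7, 0.4]
opening: 0.0561
gripper_force: 0.0
t 1.9 pos [ 0.4261 -0.1184  0.2189] yaw 6.7 tilt [ 0.001  0.    -1.   ] q6 [-0.39  1.07] F [ 0.1 -0.7  0.4] open 0.0561 g 0.0
turn 0.05 shift [ 0.39 -0.42 17.89] norm 17.9
```

View pics/t2.png

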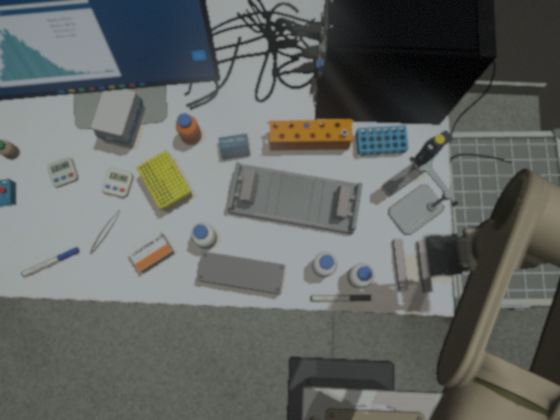

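The picture shows both bars still at (400,265) and (424,266), partly under the gripper's shadow, with the arm above bar b. I'll descend now.

```bash
python3 -m pendant '[[[0.6,0.4,-0.4,2,0],[0.6,0,0,3.9,0],[0.6,0,0,4,0],[0.6,0,0,4,0],[0.6,0,0,4,0],[0.6,0,0,2,0],[0.6,0,0,1.4,0],[0.6,0,0,0,0]]]'
python3 plan.py .4296 -.1138 .003 6.7
```

```text
t: 2.8
tool_pos: [0.4269, -0.1147, 0.0034]
orientation: [-3.134, -0.185, 0.006]
force: [-0.2, 0.2, -0.0]
opening: 0.0556
gripper_force: 0.0
t 2.8 pos [ 0.4269 -0.1147  0.0034] yaw 6.7 tilt [-0.004 -0.002 -1.   ] q6 [-0.38  1.07] F [-0.2  0.2 -0. ] open 0.0556 g 0.0
turn 0.04 shift [ 0.28 -0.06  0.04] norm 0.3
```

```bash
python3 -m pendant '[[[0.6,0.3,0,0,0],[0.1,0,0,0,0],[0.1,0,0,0,0],[0.1,0,0,0,0],[0.1,0,0,0,0],[0.1,0,0,0,0],[0.1,0,0,-2,0],[0.1,0,0,-3,0]]]' 50
python3 plan.py .5695 .1427 .15 -7.0
```

```text
t: 3.6
tool_pos: [0.4295, -0.114, 0.0538]
orientation: [-3.134, -0.185, 0.008]
force: [1.5, -0.7, -3.1]
opening: 0.0192
gripper_force: 50.0
t 3.6 pos [ 0.4295 -0.114   0.0538] yaw 6.8 tilt [-0.006 -0.001 -1.   ] q6 [-0.37  1.08] F [ 1.5 -0.7 -3.1] open 0.0192 g 50.0
turn 13.76 shift [ 10.71 -27.2   -9.65] norm 30.8
```

```bash
python3 -m pendant '[[[0.1,0,0,-3.5,0],[0.1,0,0,-4,0],[0.1,0,0,-3,7],[0.1,0,0,0,6.8],[0.1,1.4,-3.4,0,0],[0.1,1.4,-3.4,0,0],[0.1,1.4,-3.4,0,0],[0.1,1.4,-3.4,0,0]]]'
python3 -m pendant '[[[0.1,1.4,-3.4,0,0],[0.1,1.4,-3.4,0,0],[0.1,1.4,-3.4,0,0],[0.1,1,-3.4,0,0],[0.1,0,0,0,0],[0.1,0,0,0,0]]]'
python3 plan.py .5695 .1427 .06 -7.0
```

```text
t: 4.4
tool_pos: [0.5044, 0.0144, 0.1601]
orientation: [3.135, -0.194, -0.001]
force: [0.3, -0.6, -3.9]
opening: 0.0194
gripper_force: 50.0
t: 5.0
tool_pos: [0.572, 0.1422, 0.1595]
orientation: [3.135, -0.19, -0.003]
force: [-0.8, -0.2, -2.6]
opening: 0.0197
gripper_force: 50.0
t 5.0 pos [0.572  0.1422 0.1595] yaw -7.0 tilt [-0.002  0.001 -1.   ] q6 [0.16 1.85] F [-0.8 -0.2 -2.6] open 0.0197 g 50.0
turn 0.05 shift [-0.23 -0.03  9.95] norm 10.0
```

```bash
python3 -m pendant '[[[0.1,-0.2,0,3,0],[0.1,0,0,4,0],[0.1,0,0,3,0],[0.1,0,0,1.5,0],[0.1,0,0,1,0],[0.1,0,0,0.3,0],[0.1,0,0,0.2,0],[0.1,0,0,0,0]]]'
python3 plan.py .5695 .1427 .028 -7.0
```

```text
t: 5.8
tool_pos: [0.5717, 0.142, 0.0321]
orientation: [-3.135, 0.193, -0.004]
force: [-0.6, -0.4, -2.7]
opening: 0.02
gripper_force: 50.0
t 5.8 pos [0.5717 0.142  0.0321] yaw -7.1 tilt [ 0.002 -0.001 -1.   ] q6 [0.16 1.85] F [-0.6 -0.4 -2.7] open 0.02 g 50.0
turn -0.05 shift [-0.23 -0.04  0.4 ] norm 0.5
```

```bash
python3 -m pendant '[[[0.1,-0.2,0,0.2,0],[0.1,0,0,0.15,0],[0.1,0,0,0,0],[0.37,0,0,0,0],[0.37,0,0,0,0],[0.37,0,0,0,0]]]'
python3 plan.py .4296 -.057 .15 6.7
python3 -m pendant '[[[0.37,0,0,-3,0],[0.37,0,0,-4,0],[0.37,0,0,-5,0],[0.37,0,3,-2,0],[0.37,0,4,0,0],[0.37,-1,4,0,0],[0.37,-2,4,0,0],[0.37,-1.6,4,0,0]]]'
python3 plan.py .4296 -.057 .15 6.7
python3 - <<'E'
from h import *
c=cam('top','t3');cv2.imwrite('pics/c3.png',cv2.resize(c['img'][150:300,190:450],None,fx=3,fy=3,interpolation=cv2.INTER_CUBIC))
E
```

```text
t: 6.4
tool_pos: [0.569, 0.1423, 0.0277]
orientation: [-3.135, 0.193, -0.002]
force: [-0.3, 0.4, 0.8]
opening: 0.0337
gripper_force: 0.0
t 6.4 pos [0.569  0.1423 0.0277] yaw -7.0 tilt [ 0.001 -0.    -1.   ] q6 [0.16 1.85] F [-0.3  0.4  0.8] open 0.0337 g 0.0
turn -13.74 shift [-16.16  18.17 -12.25] norm 27.2
t: 7.2
tool_pos: [0.4985, -0.0419, 0.167]
orientation: [-3.136, 0.193, 0.0]
force: [0.9, -0.6, 0.6]
opening: 0.0347
gripper_force: 0.0
t 7.2 pos [ 0.4985 -0.0419  0.167 ] yaw -7.0 tilt [-0. -0. -1.] q6 [-0.19  1.51] F [ 0.9 -0.6  0.6] open 0.0347 g 0.0
turn -13.73 shift [-7.02  0.7   1.7 ] norm 7.3
```

View pics/c3.png

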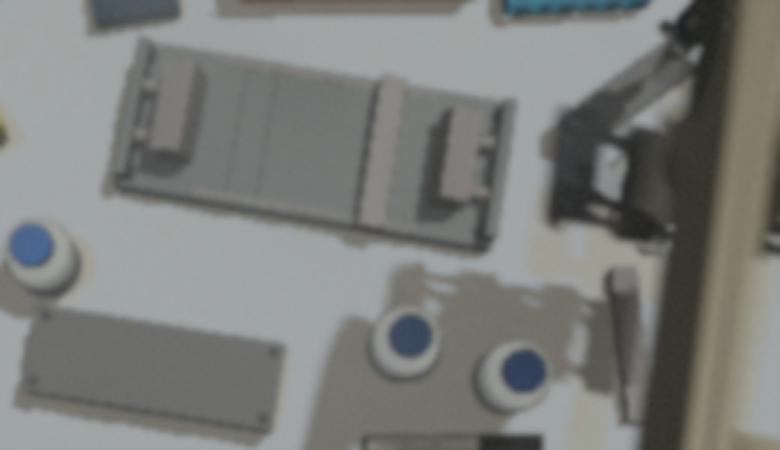

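Bar b lies across the bed from (390,78) to (372,222) in the crop and covers the right pair of lines. Bar a would bring the gripper body against the bottle beside it, so I'll nudge it into the free space first.

```bash
python3 -m pendant '[[[0,-3.5,0.35,0,0],[0,-3.5,0.35,0,0],[0,0,0,0,-8.5],[0,0,0,0,-8.5],[0,0,0,0,-8.5],[0,0,0,0,-8.5],[0,0,0,0,-8.5],[0,0,0,0,-8.5]]]'
python3 -m pendant '[[[0,0,0,0,-8.5],[0,0,0,0,-8.5],[0,0,0,0,-8.5],[0,0,0,0,-8.5],[0,0,0,0,-8.5],[0,0,0,0,-8.5],[0,0,0,0,-1.7],[0,0,0,0,0]]]'
python3 plan.py .4273 -.0324 .006 96.7
```

```text
t: 8.05
tool_pos: [0.4293, -0.039, 0.1672]
orientation: [2.91, 1.185, 0.0]
force: [0.2, -0.0, -0.3]
opening: 0.0003
gripper_force: 0.0
t: 8.85
tool_pos: [0.4293, -0.039, 0.1671]
orientation: [2.092, 2.344, 0.0]
force: [-0.4, -0.0, 1.0]
opening: 0.0003
gripper_force: 0.0
t 8.8 pos [ 0.4293 -0.039   0.1671] yaw 96.5 tilt [ 0.  0. -1.] q6 [-0.21 -0.32] F [-0.4 -0.   1. ] open 0.0003 g 0.0
turn -0.2 shift [ 0.68 -0.13 16.11] norm 16.1
```

```bash
python3 -m pendant '[[[0,0.8,0,3,0],[0,0,0,4.5,0],[0,0,0,4.5,0],[0,0,0,2.5,0],[0,0,0,1.5,0],[0,0,0,0,0],[0,-1,0,0,0],[0,-1,0,0,0]]]'
python3 plan.py .43 -.07 .006 96.7
python3 -m pendant '[[[0,-1,0,0,0],[0,-0.8,0,0,0],[0,0,0,0,0],[0,0.5,0,-2,0],[0,0,0,-4,0],[0,0,0,-4.5,0],[0,0,0,-4.5,0],[0,4,0,-1,0]]]'
python3 -m pendant '[[[0.6,3,2,0,8.5],[0.6,0,0,0,8.5],[0.6,0,0,0,8.5],[0.6,0,0,0,8.5],[0.6,0,0,0,8.5],[0.6,0,0,0,8.5],[0.6,0,0,0,8.5],[0.6,0,0,0,8.5]]]'
cat > bars.py <<'E'
from seg import *
c=cam('top')
for b in blobs(c,(0,0,118),(40,40,146),(360,225,450,302),120):
    r=cv2.minAreaRect(b);P=np.array([onplane(c,p,.02) for p in cv2.boxPoints(r)]);e1=P[1]-P[0];e2=P[2]-P[1]
    l=e1 if np.linalg.norm(e1)>np.linalg.norm(e2) else e2
    print('bar',P.mean(0)[:2].round(4),np.linalg.norm(e1).round(4),np.linalg.norm(e2).round(4),np.degrees(np.arctan2(l[1],l[0])).round(1))
cv2.imwrite('pics/c4.png',cv2.resize(c['img'][150:310,300:460],None,fx=3,fy=3))
E
python3 bars.py
```

```text
t: 9.65
tool_pos: [0.4318, -0.0517, 0.0084]
orientation: [2.088, 2.345, 0.002]
force: [-0.7, 1.7, -0.7]
opening: 0.0007
gripper_force: 0.6
t 9.7 pos [ 0.4318 -0.0517  0.0084] yaw 96.6 tilt [-0.001  0.002 -1.   ] q6 [-0.24 -0.35] F [-0.7  1.7 -0.7] open 0.0007 g 0.6
turn -0.07 shift [-1.79 -0.4   0.24] norm 1.9
t: 10.45
tool_pos: [0.4312, -0.0274, 0.1737]
orientation: [2.088, 2.334, 0.006]
force: [1.3, 1.3, 0.9]
opening: 0.0008
gripper_force: 0.0
t: 11.25
tool_pos: [0.4435, 0.0067, 0.1673]
orientation: [3.044, 0.774, 0.0]
force: [0.6, 0.3, -0.2]
opening: 0.0546
gripper_force: 0.0
bar [ 0.4154 -0.0967] 0.0856 0.0353 -11.0
```

```bash
python3 -m pendant '[[[0.6,0,0,0,7.5],[0.6,0,0,0,7.5],[0.6,0,0,0,7],[0.6,0,-4,0,0],[0.6,0,-4,0,0],[0.6,0,-4,0,0],[0.6,0,-4,0,0],[0.6,0,-4,0,0]]]'
python3 bars.py
```

```text
t: 12.1
tool_pos: [0.4192, 0.2069, 0.1675]
orientation: [-3.136, -0.194, -0.001]
force: [1.3, -0.3, -0.1]
opening: 0.056
gripper_force: 0.0
bar [0.4054 0.0194] 0.024 0.1322 -164.4
bar [ 0.4362 -0.0921] 0.018 0.1205 -173.5
```

View pics/c4.png

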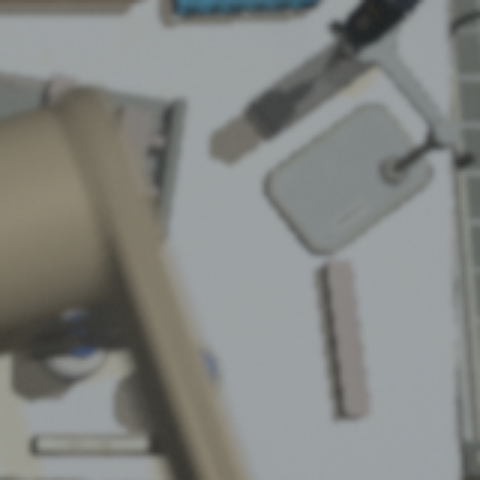

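Bar a now lies alone at crop (345,340), at (0.436, -0.092) with yaw 6.5°, clear of the bottles.

```bash
python3 plan.py .4362 -.0921 .12 6.5
python3 -m pendant '[[[0.6,0,4,0,0],[0.6,0,4,0,0],[0.6,0,4,0,0],[0.6,0,4,0,0],[0.6,0,4,0,0],[0.6,0,4,0,0],[0.6,0,4,0,0],[0.6,0,1,0,0]]]'
python3 plan.py .4362 -.0921 .003 6.5
```

```text
t 12.2 pos [0.4181 0.2118 0.1675] yaw 7.2 tilt [ 0.001 -0.004 -1.   ] q6 [0.36 1.8 ] F [-3.3  3.6  0.4] open 0.0556 g 0.0
turn 0.7 shift [-1.64 30.42  4.65] norm 30.8
t: 12.95
tool_pos: [0.4543, -0.0862, 0.1674]
orientation: [3.134, 0.188, 0.001]
force: [0.5, 0.5, -0.0]
opening: 0.0559
gripper_force: 0.0
t 12.9 pos [ 0.4543 -0.0862  0.1674] yaw 6.9 tilt [ 0.     0.001 -1.   ] q6 [-0.3   1.15] F [ 0.5  0.5 -0. ] open 0.0559 g 0.0
turn 0.37 shift [-1.88  0.36 16.44] norm 16.6
```

```bash
python3 -m pendant '[[[0.6,-1.9,0.35,2,0],[0.6,0,0,4,0],[0.6,0,0,4,0],[0.6,0,0,3.5,0],[0.6,0,0,2,0],[0.6,0,0,0.95,0],[0.6,0,0,0,0]]]'
python3 plan.py .4362 -.0921 .003 6.5
python3 -m pendant '[[[0.1,0,0,0,0],[0.1,0,0,0,0],[0.1,0,0,0,0],[0.1,0,0,0,0],[0.1,0,0,0,0],[0.1,0,0,-2,0],[0.1,0,0,-3,0],[0.1,0,0,-4,0]]]' 50
python3 plan.py .5818 .2419 .16 -7
```

```text
t: 13.65
tool_pos: [0.4354, -0.0878, 0.0021]
orientation: [-3.135, -0.192, 0.002]
force: [0.3, -0.1, 0.3]
opening: 0.0554
gripper_force: 0.0
t 13.7 pos [ 0.4354 -0.0878  0.0021] yaw 7.0 tilt [-0.001 -0.001 -1.   ] q6 [-0.31  1.13] F [ 0.3 -0.1  0.3] open 0.0554 g 0.0
turn 0.51 shift [ 0.03  0.44 -0.09] norm 0.4
t: 14.45
tool_pos: [0.4336, -0.0875, 0.0914]
orientation: [-3.134, -0.189, 0.008]
force: [1.8, 0.2, -3.7]
opening: 0.0195
gripper_force: 50.0
t 14.4 pos [ 0.4336 -0.0875  0.0914] yaw 6.9 tilt [-0.005 -0.001 -1.   ] q6 [-0.32  1.13] F [ 1.8  0.2 -3.7] open 0.0195 g 50.0
turn 13.91 shift [ 10.66 -34.51  -6.88] norm 36.8
```

```bash
python3 -m pendant '[[[0.1,0,0,-4,0],[0.1,0,0,-3,7],[0.1,0,0,0,6.9],[0.1,1,-3.5,0,0],[0.1,1,-3.5,0,0],[0.1,1,-3.5,0,0],[0.1,1,-3.5,0,0],[0.1,1,-3.5,0,0]]]'
python3 -m pendant '[[[0.1,1,-3.5,0,0],[0.1,1,-3.5,0,0],[0.1,1,-3.5,0,0],[0.1,1.2,-3.5,0,0],[0.1,1.2,-3,0,0],[0.1,0,0,0,0]]]'
python3 plan.py .5798 .2421 .06 -7
```

```text
t: 15.25
tool_pos: [0.5067, 0.0808, 0.162]
orientation: [3.136, -0.191, -0.002]
force: [0.8, -1.2, -2.6]
opening: 0.0197
gripper_force: 50.0
t: 15.85
tool_pos: [0.5812, 0.2449, 0.1612]
orientation: [-3.135, 0.187, 0.002]
force: [-0.8, -0.4, -3.3]
opening: 0.0194
gripper_force: 50.0
t 15.8 pos [0.5812 0.2449 0.1612] yaw -6.8 tilt [-0.002 -0.001 -1.   ] q6 [0.32 2.01] F [-0.8 -0.4 -3.3] open 0.0194 g 50.0
turn 0.18 shift [-0.09  0.3  10.12] norm 10.1
```

```bash
python3 -m pendant '[[[0.1,-0.1,0.3,3,0.2],[0.1,0,0,4,0],[0.1,0,0,3.1,0],[0.1,0,0,1.5,0],[0.1,0,0,1,0],[0.1,0,0,0.3,0],[0.1,0,0,0,0]]]'
python3 plan.py .5798 .2421 .028 -7
```

```text
t: 16.55
tool_pos: [0.5805, 0.2388, 0.0347]
orientation: [-3.135, 0.197, -0.002]
force: [0.3, 0.7, -3.1]
opening: 0.0196
gripper_force: 50.0
t 16.6 pos [0.5805 0.2388 0.0347] yaw -7.2 tilt [ 0.001 -0.001 -1.   ] q6 [0.31 2.  ] F [ 0.3  0.7 -3.1] open 0.0196 g 50.0
turn -0.19 shift [-0.11 -0.32  0.67] norm 0.8
```

```bash
python3 -m pendant '[[[0.1,0,-0.2,0.3,0],[0.1,0,0,0.2,0],[0.1,0,0,0.1,0],[0.1,0,0,0,0]]]'
python3 plan.py .5798 .2421 .028 -7
```

```text
t: 16.95
tool_pos: [0.5803, 0.2409, 0.0281]
orientation: [-3.135, 0.197, -0.001]
force: [0.5, -0.0, -2.2]
opening: 0.0192
gripper_force: 50.0
t 16.9 pos [0.5803 0.2409 0.0281] yaw -7.2 tilt [ 0.001 -0.    -1.   ] q6 [0.31 2.01] F [ 0.5 -0.  -2.2] open 0.0192 g 50.0
turn -0.18 shift [-0.07 -0.11  0.01] norm 0.1
```

```bash
python3 -m pendant '[[[0.1,0,-0.1,0.1,0],[0.37,0,0,0,0],[0.37,0,0,0,0],[0.37,0,0,0,0],[0.37,0,0,-3,0],[0.37,0,0,-4,0],[0.37,0,0,-5,0],[0.37,0,2,-3,0]]]'
python3 -m pendant '[[[0.7,-1,4.5,0,0],[0.7,-1,4.5,0,0],[0.7,-1,4.5,0,0],[0.7,-1,4.5,0,0],[0.7,-2,4.5,0,0],[0.7,-2,4.5,0,0],[0.7,-2,3,0,0],[0.7,0,0,0,0]]]'
cat > look.py <<'E'
import sys
from seg import *
c=cam('top');im=c['img'];hsv=cv2.cvtColor(im,cv2.COLOR_BGR2HSV)
def meas(k,z,name,amin=150):
    for b in cv2.findContours(k,0,1)[0]:
        if cv2.contourArea(b)<amin: continue
        r=cv2.minAreaRect(b);P=np.array([onplane(c,p,z) for p in cv2.boxPoints(r)]);e1=P[1]-P[0];e2=P[2]-P[1]
        l=e1 if np.linalg.norm(e1)>np.linalg.norm(e2) else e2;l=l*np.sign(l[0]+.3*l[1])
        print(name,np.round(r[0],1),'ctr',P.mean(0)[:2].round(4),'size',np.linalg.norm(e1).round(4),np.linalg.norm(e2).round(4),'yaw',np.degrees(np.arctan2(l[1],l[0])).round(1))
def box(m,b):
    k=np.zeros_like(m);x0,y0,x1,y1=b;k[y0:y1,x0:x1]=m[y0:y1,x0:x1];return k
k=box(cv2.inRange(hsv,(0,0,94),(180,10,112)),(192,250,290,298))
k=cv2.morphologyEx(cv2.morphologyEx(k,cv2.MORPH_CLOSE,np.ones((5,5))),cv2.MORPH_OPEN,np.ones((9,9)))
meas(k,.05,'block')
meas(box(cv2.inRange(hsv,(0,8,112),(40,40,146)),(258,160,330,232)),.045,'bars on bed')
for b in blobs(c,(100,90,60),(125,255,255),(190,170,450,310),20):
    (u,v),r=cv2.minEnclosingCircle(b);print('cap',round(u),round(v),onplane(c,(u,v),.112)[:2].round(4))
cv2.imwrite('pics/%s.png'%sys.argv[1],cv2.resize(im[150:300,190:450],None,fx=3,fy=3,interpolation=cv2.INTER_CUBIC))
E
python3 look.py c5; python3 plan.py .3953 .3093 .15 83.2
```

```text
t: 17.75
tool_pos: [0.5789, 0.2238, 0.1811]
orientation: [-3.133, 0.193, -0.007]
force: [0.2, 0.2, 0.1]
opening: 0.0344
gripper_force: 0.0
t: 18.55
tool_pos: [0.4388, -0.0661, 0.1766]
orientation: [3.134, -0.203, -0.0]
force: [0.2, 0.6, -0.5]
opening: 0.0651
gripper_force: 0.0
block [240.1 272.8] ctr [0.3935 0.3092] size 0.063 0.1871 yaw 83.3
bars on bed [317.3 200.4] ctr [0.5681 0.1405] size 0.1169 0.0229 yaw -8.4
bars on bed [274.6 193.2] ctr [0.5808 0.2399] size 0.1149 0.0262 yaw -10.1
cap 364 273 [0.3991 0.0411]
cap 326 262 [0.4196 0.1219]
cap 200 231 [0.4738 0.3959]
t 18.6 pos [ 0.4402 -0.0647  0.1769] yaw -7.4 tilt [ 0.    -0.001 -1.   ] q6 [-0.26  1.44] F [0.6 0.1 0.1] open 0.0649 g 0.0
turn 89.42 shift [-36.61   8.89   2.68] norm 37.8
```

View pics/c5.png

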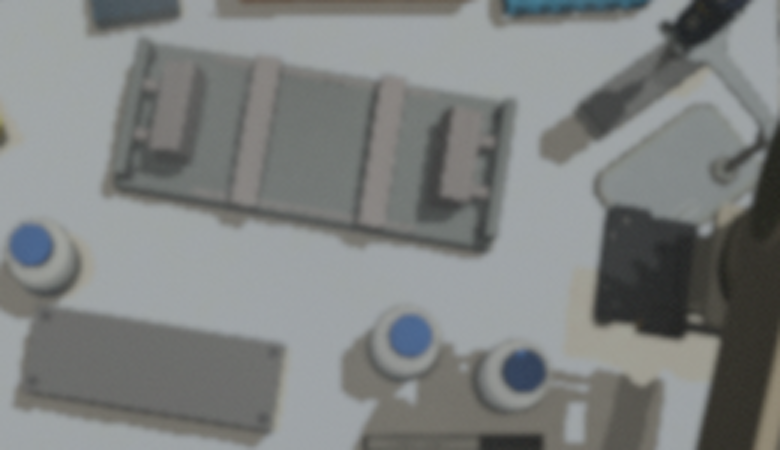

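Both bars lie along their marked lines, at crop (256,131) and (381,150). The block is at (150,372) in the crop, undisturbed. Next I go for the block.

```bash
python3 -m pendant '[[[1,0,0,0,-8.5],[1,0,0,0,-8.5],[1,0,0,0,-8.5],[1,0,0,0,-8.5],[1,0,0,0,-8.5],[1,0,0,0,-8.5],[1,0,0,0,-8.5],[1,0,0,0,-8.5]]]' 45
python3 -m pendant '[[[1,0,0,0,-8.5],[1,0,0,0,-8.5],[1,0,0,0,-5.6],[1,3.6,-0.9,0,0],[1,3.6,-0.9,0,0],[1,3.6,-0.9,0,0],[1,3.6,-0.9,0,0],[1,3.6,-0.9,0,0]]]'
python3 -m pendant '[[[1,3.6,-0.9,0,0],[1,3.6,-0.9,0,0],[1,3.6,-0.9,0,0],[1,3.6,-0.9,0,0],[1,3.6,-0.9,0,0],[1,0,0,3,0],[1,0,0,0,0]]]'
python3 plan.py .3945 .3092 .008 83.25
```

```text
t: 19.4
tool_pos: [0.4416, -0.0623, 0.1767]
orientation: [-2.703, -1.6, -0.001]
force: [0.4, 0.0, -0.5]
opening: 0.0931
gripper_force: 0.0
t: 20.2
tool_pos: [0.4167, 0.1233, 0.1769]
orientation: [2.344, 2.091, 0.002]
force: [0.6, -0.0, 0.1]
opening: 0.0929
gripper_force: 0.0
t: 20.9
tool_pos: [0.3899, 0.3054, 0.143]
orientation: [-2.341, -2.093, 0.009]
force: [-0.3, -1.2, -1.0]
opening: 0.0933
gripper_force: 0.0
t 20.9 pos [0.3899 0.3054 0.143 ] yaw 83.6 tilt [-0.004 -0.005 -1.   ] q6 [0.56 0.67] F [-0.3 -1.2 -1. ] open 0.0933 g 0.0
turn 0.36 shift [ 0.48  0.48 13.49] norm 13.5
```

```bash
python3 -m pendant '[[[1,0.4,0.4,2,0.3],[1,0,0,4,0],[1,0,0,2.5,0],[1,0,0,0,0]]]'
python3 plan.py .3945 .3092 .008 83.25
```

```text
t: 21.3
tool_pos: [0.3945, 0.3064, 0.0583]
orientation: [-2.35, -2.083, 0.011]
force: [-0.1, 0.6, 0.3]
opening: 0.0928
gripper_force: 0.0
t 21.3 pos [0.3945 0.3064 0.0583] yaw 83.1 tilt [-0.005 -0.006 -1.   ] q6 [0.56 0.68] F [-0.1  0.6  0.3] open 0.0928 g 0.0
turn -0.15 shift [0.3  0.   5.03] norm 5.0
```

```bash
python3 -m pendant '[[[1,0.3,0,2,0],[1,0,0,2,0],[1,0,0,1,0],[1,0,0,0,0],[0.5,0,0,0,0],[0.5,0,0,0,0],[0.5,0,0,0,0],[0.5,0,0,0,0]]]'
python3 plan.py .3945 .3092 .008 83.25
python3 -m pendant '[[[0.5,0,0,0,0],[0.5,0,0,-2,0],[0.5,0,0,-3,0],[0.5,0,0,-4,0],[0.5,0,0,-4,0],[0.5,0,0,-2,0],[0.5,0,0,0,0]]]'
python3 plan.py .5757 .1923 .15 83
```

```text
t: 22.1
tool_pos: [0.3976, 0.3115, 0.0124]
orientation: [-2.351, -2.084, -0.001]
force: [2.5, -0.1, 11.4]
opening: 0.066
gripper_force: 36.3
t 22.1 pos [0.3976 0.3115 0.0124] yaw 83.1 tilt [ 0.001  0.    -1.   ] q6 [0.56 0.68] F [ 2.5 -0.1 11.4] open 0.066 g 36.3
turn -0.14 shift [-0.27 -0.29  0.44] norm 0.6
t: 22.8
tool_pos: [0.3994, 0.3123, 0.1652]
orientation: [2.35, 2.083, 0.01]
force: [0.2, 0.6, -3.3]
opening: 0.0659
gripper_force: 45.0
t 22.8 pos [0.3994 0.3123 0.1652] yaw 83.1 tilt [ 0.004  0.005 -1.   ] q6 [0.56 0.68] F [ 0.2  0.6 -3.3] open 0.0659 g 45.0
turn 0.11 shift [-9.77 18.95  1.57] norm 21.4
```

```bash
python3 -m pendant '[[[0.5,-1.2,2.4,0,0],[0.5,-1.2,2.4,0,0],[0.5,-1.2,2.4,0,0],[0.5,-1.2,2.4,0,0],[0.5,-1.2,2.4,0,0],[0.5,-1.2,2.4,0,0],[0.5,-1.2,2.4,0,0],[0.5,-1.2,2.1,0,0]]]'
python3 -m pendant '[[[0.5,0,0,1.5,0],[0.5,0,0,0,0]]]'
python3 plan.py .576 .195 .095 83
```

```text
t: 23.6
tool_pos: [0.5732, 0.1919, 0.1583]
orientation: [-2.35, -2.082, 0.006]
force: [-0.4, 0.5, -4.1]
opening: 0.0658
gripper_force: 45.0
t: 23.8
tool_pos: [0.571, 0.1921, 0.1413]
orientation: [-2.349, -2.08, 0.011]
force: [-0.4, -0.2, -5.0]
opening: 0.0658
gripper_force: 45.0
t 23.8 pos [0.571  0.1921 0.1413] yaw 83.0 tilt [-0.003 -0.007 -1.   ] q6 [0.24 0.36] F [-0.4 -0.2 -5. ] open 0.0658 g 45.0
turn 0.05 shift [0.36 0.5  4.63] norm 4.7
```

```bash
python3 -m pendant '[[[0.5,0.35,0.5,0,0],[0.5,0,0,1.5,0],[0.5,0,0,1.5,0],[0.5,0,0,1,0],[0.5,0,0,0,0],[0.5,0,0,0,0]]]'
python3 plan.py .576 .195 .085 83
python3 - <<'E'
from h import *
c=cam('scene');cv2.imwrite('pics/s6.png',cv2.resize(c['img'][120:270,190:360],None,fx=3.5,fy=3.5,interpolation=cv2.INTER_CUBIC))
E
```

```text
t: 24.4
tool_pos: [0.5785, 0.1961, 0.1061]
orientation: [-2.35, -2.084, 0.002]
force: [0.8, -0.7, -2.8]
opening: 0.0661
gripper_force: 45.0
t 24.4 pos [0.5785 0.1961 0.1061] yaw 83.1 tilt [-0.    -0.001 -1.   ] q6 [0.24 0.36] F [ 0.8 -0.7 -2.8] open 0.0661 g 45.0
turn 0.12 shift [-0.14 -0.24  2.11] norm 2.1
```

View pics/s6.png

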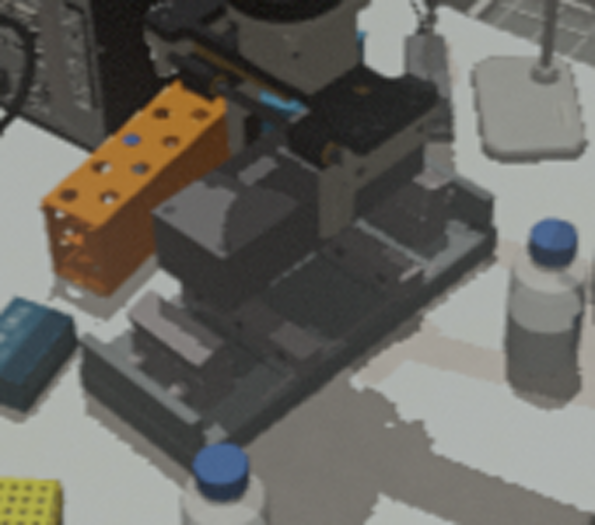

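The block hangs level over the bed between both jaws (crop 240,235), with the jaws clear below at (175,335) and (430,195). I'll lower it gently.

```bash
python3 -m pendant '[[[0.5,-0.1,-0.2,1,0],[0.5,0,0,1,0],[0.5,0,0,0,0],[0.5,0,0,0.4,0],[0.5,0,0,0.3,0],[0.5,0,0,0,0]]]'
python3 plan.py .576 .195 .0724 83
```

```text
t: 25.05
tool_pos: [0.5771, 0.1957, 0.0796]
orientation: [-2.351, -2.084, -0.001]
force: [0.8, 1.6, -4.0]
opening: 0.0658
gripper_force: 45.0
t 25.1 pos [0.5771 0.1957 0.0796] yaw 83.1 tilt [ 0.001  0.    -1.   ] q6 [0.24 0.36] F [ 0.8  1.6 -4. ] open 0.0658 g 45.0
turn 0.12 shift [-0.08 -0.1   0.72] norm 0.7
```

```bash
python3 -m pendant '[[[0.5,0,-0.1,0.3,0],[0.5,0,0,0.2,0],[0.5,0,0,0,0]]]'
python3 -m pendant '[[[0.5,0,0,0.2,0],[0.5,0,0,0.1,0],[0.5,0,0,0,0]]]'
python3 plan.py .576 .195 .0724 83
```

```text
t: 25.35
tool_pos: [0.5768, 0.1966, 0.0756]
orientation: [2.35, 2.084, 0.005]
force: [1.2, 6.1, -0.3]
opening: 0.066
gripper_force: 45.0
t: 25.65
tool_pos: [0.5771, 0.1971, 0.0731]
orientation: [2.35, 2.084, 0.006]
force: [0.9, 7.8, 0.5]
opening: 0.0657
gripper_force: 45.0
t 25.6 pos [0.5771 0.1971 0.0731] yaw 83.1 tilt [ 0.003  0.003 -1.   ] q6 [0.24 0.36] F [0.9 7.8 0.5] open 0.0657 g 45.0
turn 0.14 shift [-0.22 -0.08  0.07] norm 0.2
```

```bash
python3 -m pendant '[[[0.5,0.2,0,0,0],[0.5,0,0,0,0],[0.5,0,0,0,0]]]'
python3 -m pendant '[[[0.5,0.15,0,0,0],[0.5,0,0,0,0],[0.5,0,0,0,0]]]'
```

```text
t: 25.95
tool_pos: [0.5771, 0.1975, 0.0726]
orientation: [2.35, 2.083, 0.003]
force: [1.1, 1.3, 3.1]
opening: 0.0659
gripper_force: 45.0
t: 26.25
tool_pos: [0.5768, 0.1977, 0.072]
orientation: [2.351, 2.082, -0.001]
force: [1.2, -3.9, 3.7]
opening: 0.0659
gripper_force: 45.0
```

```bash
python3 -m pendant '[[[0.5,-0.1,0,0,0],[0.5,0,0,0,0],[0.9,0,0,0,0],[0.9,0,0,0,0],[0.9,0,0,0,0],[0.9,0,0,-2,0],[0.9,0,0,-3,0],[0.9,0,0,-4,0]]]'
python3 -m pendant '[[[0.9,0,0,-4,0],[0,-4,-2,0,0],[0,-4,-2,0,0],[0,-4,-2,0,0],[0,-4,-1,0,0],[0,-4,-1,0,0],[0,-4,-1,0,0],[0,-2,0,0,0]]]'
python3 - <<'E'
from h import *
c=cam('scene');cv2.imwrite('pics/s7.png',cv2.resize(c['img'][120:270,190:360],None,fx=3.5,fy=3.5,interpolation=cv2.INTER_CUBIC));cam('top','t7')
E
```

```text
t: 27.05
tool_pos: [0.5742, 0.1977, 0.1599]
orientation: [-2.348, -2.083, 0.007]
force: [0.6, -0.3, 0.6]
opening: 0.0838
gripper_force: 0.0
t: 27.85
tool_pos: [0.4542, -0.0515, 0.2015]
orientation: [2.352, 2.083, -0.001]
force: [1.2, -0.5, -0.3]
opening: 0.0323
gripper_force: 0.0
```

View pics/s7.png

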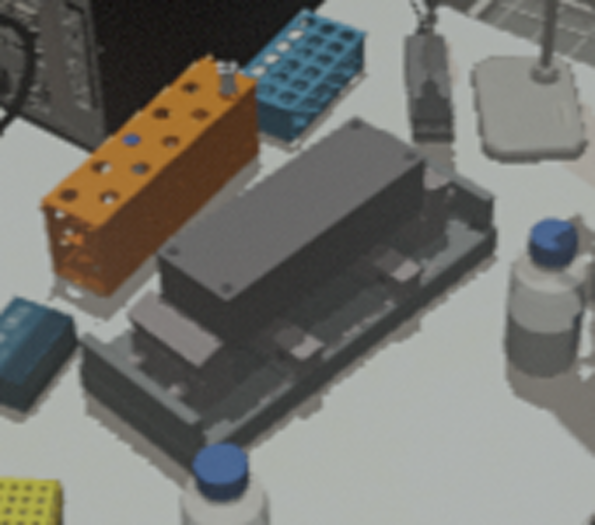

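The block sits high and level in the mouth (top face from (165,250) to (425,160)), with both bars in place under it. The gripper is away. Next come the taps with closed fingers.

```bash
python3 plan.py .585 .2655 .125 83
python3 - <<'E'
from h import *
c=cam('top');hsv=cv2.cvtColor(c['img'],cv2.COLOR_BGR2HSV);m=cv2.inRange(hsv,(0,0,85),(180,12,108));k=np.zeros_like(m);k[155:235,235:355]=m[155:235,235:355]
k=cv2.morphologyEx(k,cv2.MORPH_OPEN,np.ones((9,9)))
b=max(cv2.findContours(k,0,1)[0],key=cv2.contourArea);P=np.array([onplane(c,p,.11) for p in cv2.boxPoints(cv2.minAreaRect(b))]);print(P.round(4)[:,:2].tolist(),P.mean(0).round(4))
E
python3 -m pendant '[[[0,4,1.2,0,0],[0,4,1.2,0,0],[0,4,1.2,0,0],[0,4,1.2,0,0],[0,4,1.2,0,0],[0,4,1.2,0,0],[0,4,1.2,0,0],[0,4,1,0,0]]]'
python3 plan.py .585 .2655 .125 83
```

```text
t 27.9 pos [ 0.4551 -0.0514  0.2016] yaw 82.9 tilt [-0. -0. -1.] q6 [-0.22 -0.1 ] F [ 0.  -0.5  0.3] open 0.0242 g 0.0
turn -0.06 shift [33.04  9.04  7.64] norm 35.1
[[0.5478, 0.2328], [0.6113, 0.2252], [0.5942, 0.0926], [0.5311, 0.1016]] [0.5711 0.1631 0.11  ]
t: 28.8
tool_pos: [0.5871, 0.2607, 0.201]
orientation: [-2.349, -2.086, 0.001]
force: [0.8, 0.0, 0.7]
opening: 0.0006
gripper_force: 0.0
t 28.8 pos [0.5871 0.2607 0.201 ] yaw 83.2 tilt [ 0.    -0.001 -1.   ] q6 [0.34 0.46] F [0.8 0.  0.7] open 0.0006 g 0.0
turn 0.21 shift [ 0.45 -0.26  7.6 ] norm 7.6
```

```bash
python3 -m pendant '[[[0,0.4,-0.3,3,0],[0,0,0,3,0],[0,0,0,2,0],[0,0,0,0.5,0],[0,0,0,0,0],[0,0,0,0.2,0],[0,0,0,0.2,0]]]'
python3 -m pendant '[[[0,0,0,0.2,0],[0,0,0,0.2,0],[0,0,0,0.2,0],[0,0,0,0,0]]]'
```

```text
t: 29.5
tool_pos: [0.586, 0.262, 0.1146]
orientation: [2.35, 2.083, 0.005]
force: [0.2, -0.3, -0.5]
opening: 0.0006
gripper_force: 0.0
t: 29.9
tool_pos: [0.5858, 0.2615, 0.1077]
orientation: [2.35, 2.083, 0.003]
force: [0.6, 0.3, 2.6]
opening: 0.0005
gripper_force: 1.6
```

```bash
python3 -m pendant '[[[0,0,0,0.2,0],[0,0,0,0.2,0],[0,0,0,0.2,0],[0,0,0,0,0]]]'
python3 -m pendant '[[[0,0,0,0.2,0],[0,0,0,0.1,0],[0,0,0,0,0]]]'
```

```text
t: 30.3
tool_pos: [0.5853, 0.2616, 0.101]
orientation: [2.351, 2.084, 0.002]
force: [1.3, 2.2, 3.4]
opening: 0.0005
gripper_force: 1.5
t: 30.6
tool_pos: [0.5848, 0.2614, 0.0975]
orientation: [-2.351, -2.084, 0.0]
force: [2.6, 1.8, 2.5]
opening: 0.0008
gripper_force: 1.5
```

```bash
python3 -m pendant '[[[0,0,0,-2,0],[0,0,0,-3,0],[0,-3,-1,0,0],[0,-4.5,0,0,0],[0,-4.5,0,0,0],[0,-2,0,0,0],[0,0,0,0,0]]]'
python3 plan.py .568 .1265 .11 83
python3 - <<'E'
from h import *
c=cam('scene');cv2.imwrite('pics/s8.png',cv2.resize(c['img'][120:270,190:360],None,fx=3.5,fy=3.5,interpolation=cv2.INTER_CUBIC))
E
```

```text
t: 31.3
tool_pos: [0.557, 0.1204, 0.1466]
orientation: [-2.354, -2.08, 0.005]
force: [0.1, -0.7, 0.4]
opening: 0.0003
gripper_force: 0.0
t 31.3 pos [0.557  0.1204 0.1466] yaw 82.9 tilt [-0.002 -0.002 -1.   ] q6 [0.12 0.25] F [ 0.1 -0.7  0.4] open 0.0003 g 0.0
turn -0.08 shift [0.74 1.03 3.66] norm 3.9
```

View pics/s8.png

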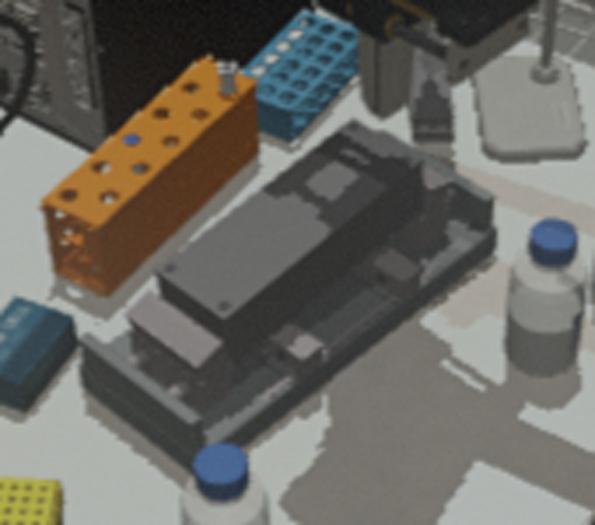

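The left end has dropped (near corner from (228,288) to (224,306)), while the right end is still high. Now I tap the right end.

```bash
python3 -m pendant '[[[0,0.7,1,1.5,0],[0,0,0,1,0],[0,0,0,0.3,0],[0,0,0,0,0],[0,0,0,0.2,0],[0,0,0,0.2,0],[0,0,0,0.2,0],[0,0,0,0,0]]]'
python3 -m pendant '[[[0,0,0,0.2,0],[0,0,0,0.2,0],[0,0,0,0.2,0],[0,0,0,0,0]]]'
python3 plan.py .568 .1265 .095 83
```

```text
t: 32.15
tool_pos: [0.5688, 0.1292, 0.1135]
orientation: [-2.351, -2.084, 0.0]
force: [-0.4, -0.2, -0.1]
opening: 0.0003
gripper_force: 0.0
t: 32.55
tool_pos: [0.5691, 0.1293, 0.1079]
orientation: [2.351, 2.084, 0.0]
force: [-0.2, -0.5, 1.3]
opening: 0.0005
gripper_force: 0.9
t 32.5 pos [0.5691 0.1293 0.1079] yaw 83.1 tilt [ 0.  0. -1.] q6 [0.14 0.26] F [-0.2 -0.5  1.3] open 0.0005 g 0.9
turn 0.12 shift [-0.29 -0.08  1.29] norm 1.3
```

```bash
python3 -m pendant '[[[0,0,0,0.2,0],[0,0,0,0.2,0],[0,0,0,0.2,0],[0,0,0,0.2,0],[0,0,0,0,0]]]'
python3 -m pendant '[[[0,0,0,0.2,0],[0,0,0,0.2,0],[0,0,0,0,0]]]'
```

```text
t: 33.05
tool_pos: [0.5693, 0.1289, 0.0999]
orientation: [2.35, 2.083, 0.0]
force: [0.3, -2.7, 3.2]
opening: -0.0001
gripper_force: 1.6
t: 33.35
tool_pos: [0.5691, 0.1287, 0.0957]
orientation: [2.35, 2.083, -0.001]
force: [-0.2, -3.4, 5.1]
opening: 0.0
gripper_force: 2.2
```

```bash
python3 -m pendant '[[[0,0,0,-1,0],[0,2.4,0,0,0],[0,0,0,0.8,0],[0,0,0,0.2,0],[0,0,0,0.2,0],[0,0,0,0,0]]]'
python3 -m pendant '[[[0,0,0,0.2,0],[0,0,0,0.1,0],[0,0,0,0,0]]]'
```

```text
t: 33.95
tool_pos: [0.5715, 0.1538, 0.0953]
orientation: [-2.349, -2.084, -0.001]
force: [-8.0, 4.9, 14.0]
opening: 0.0006
gripper_force: 7.5
t: 34.25
tool_pos: [0.5716, 0.1538, 0.0951]
orientation: [-2.349, -2.084, -0.002]
force: [-18.8, 0.0, 36.2]
opening: 0.0007
gripper_force: 17.8
```

```bash
python3 -m pendant '[[[0,0,0,-1.5,0],[0,4.2,0,0,0],[0,4.2,0,0,0],[0,0,0,0.8,0],[0,0,0,0.2,0],[0,0,0,0.2,0],[0,0,0,0,0]]]'
python3 -m pendant '[[[0,0,0,0.1,0],[0,0,0,0.1,0],[0,0,0,0,0]]]'
python3 plan.py .5816 .2377 .095 83
```

```text
t: 34.95
tool_pos: [0.5818, 0.2373, 0.0953]
orientation: [-2.349, -2.083, -0.003]
force: [-4.3, 6.2, 11.9]
opening: 0.0004
gripper_force: 5.7
t: 35.25
tool_pos: [0.5819, 0.2373, 0.0952]
orientation: [-2.35, -2.083, -0.004]
force: [-12.4, 4.7, 24.5]
opening: 0.0003
gripper_force: 12.1
t 35.2 pos [0.5819 0.2373 0.0952] yaw 83.1 tilt [ 0.003  0.    -1.   ] q6 [0.3  0.42] F [-12.4   4.7  24.5] open 0.0003 g 12.1
turn 0.11 shift [ 0.04 -0.03  0.02] norm 0.1
```

```bash
python3 -m pendant '[[[0,0,0,0.1,0],[0,0,0,0,0],[0,0,0,-1.5,0],[0,-4.2,0,0,0],[0,-4.2,0,0,0],[0,0,0,1,0],[0,0,0,0.3,0],[0,0,0,0,0]]]'
python3 -m pendant '[[[0,0,0,0.2,0],[0,0,0,0.1,0],[0,0,0,0,0]]]'
python3 -m pendant '[[[0,0,0,-1.5,0],[0,4.2,0,0,0],[0,4.2,0,0,0],[0,0,0,1,0],[0,0,0,0.3,0],[0,0,0,0.2,0],[0,0,0,0,0]]]'
python3 -m pendant '[[[0,0,0,-3,0],[0,-3,0,-4,0],[0.6,-4,-1,-2,0],[0.6,-4,-2,0,0],[0.6,-4,-2,0,0],[0.6,-4,-2,0,0],[0.6,-4,-2,0,0],[0.6,-4,-2,0,0]]]'
python3 - <<'E'
from seg import *
c=cam('top','t9')
for b in blobs(c,(100,90,60),(125,255,255),(190,150,450,310),20):
    (u,v),r=cv2.minEnclosingCircle(b);print('cap',round(u),round(v),onplane(c,(u,v),.112)[:2].round(4))
E
python3 plan.py .4196 .1236 .16 83
```

```text
t: 36.05
tool_pos: [0.5728, 0.1492, 0.0952]
orientation: [2.35, 2.078, -0.003]
force: [-8.1, -15.7, 21.0]
opening: 0.0004
gripper_force: 10.9
t: 36.35
tool_pos: [0.5729, 0.1493, 0.0951]
orientation: [2.349, 2.079, -0.003]
force: [-19.5, -19.0, 42.8]
opening: 0.0006
gripper_force: 21.4
t: 37.05
tool_pos: [0.5829, 0.2403, 0.0952]
orientation: [-2.347, -2.084, -0.012]
force: [-14.8, 11.6, 32.3]
opening: 0.0003
gripper_force: 16.5
t: 37.85
tool_pos: [0.4383, -0.0201, 0.1785]
orientation: [-2.35, -2.083, 0.002]
force: [0.8, 0.2, 1.0]
opening: 0.0439
gripper_force: 0.0
cap 364 274 [0.3978 0.0405]
cap 326 262 [0.4196 0.1219]
cap 200 231 [0.4733 0.3962]
t 37.9 pos [ 0.4354 -0.0245  0.1781] yaw 83.0 tilt [-0.004 -0.004 -1.   ] q6 [-0.17 -0.05] F [ 1.9 -3.4 -0.3] open 0.0476 g 0.0
turn -0.0 shift [14.52 -3.37  1.77] norm 15.0
```

View pics/t9.png

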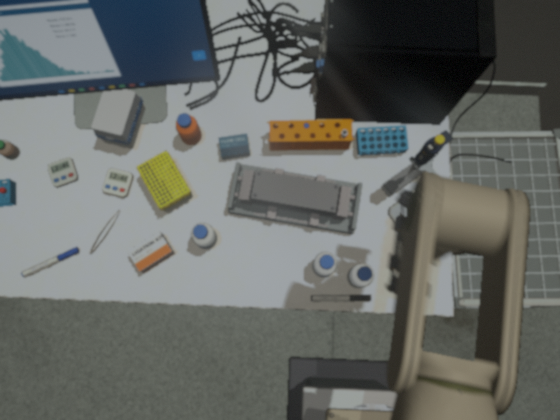

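The block now lies low in the vise (top 297,193), and all three bottles are where they were: (364,274), (326,262) and (200,231). Bottles next, the right one first.

```bash
python3 plan.py .398 .0425 .16 83
python3 -m pendant '[[[0.6,3,-2,0,0],[0.6,3.2,-2.5,0,0],[0.6,0,0,0,0]]]' 25
python3 plan.py .398 .0425 .083 83
```

```text
t 37.9 pos [ 0.4354 -0.0245  0.1781] yaw 83.0 tilt [-0.004 -0.004 -1.   ] q6 [-0.17 -0.05] F [ 1.9 -3.4 -0.3] open 0.0476 g 0.0
turn -0.0 shift [ 6.2  -4.53  1.81] norm 7.9
t: 38.2
tool_pos: [0.4007, 0.0504, 0.1786]
orientation: [-2.348, -2.084, 0.001]
force: [-0.2, -0.2, -0.1]
opening: 0.0556
gripper_force: 0.0
t 38.2 pos [0.4007 0.0504 0.1786] yaw 83.2 tilt [ 0.001 -0.002 -1.   ] q6 [-0.    0.12] F [-0.2 -0.2 -0.1] open 0.0556 g 0.0
turn 0.2 shift [-0.83 -0.15  9.56] norm 9.6
```

```bash
python3 -m pendant '[[[0.6,-0.8,-0.15,2,0],[0.6,0,0,3,0],[0.6,0,0,1,0],[0.6,0,0,0,0]]]'
python3 plan.py .398 .0425 .083 83
```

```text
t: 38.6
tool_pos: [0.3989, 0.0403, 0.1176]
orientation: [-2.349, -2.081, 0.005]
force: [0.2, 0.4, -0.8]
opening: 0.0558
gripper_force: 0.0
t 38.6 pos [0.3989 0.0403 0.1176] yaw 83.1 tilt [-0.001 -0.005 -1.   ] q6 [-0.03  0.09] F [ 0.2  0.4 -0.8] open 0.0558 g 0.0
turn 0.08 shift [ 0.21 -0.1   3.46] norm 3.5
```

```bash
python3 -m pendant '[[[0.6,0.2,-0.1,2,0],[0.6,0,0,1.4,0],[0.6,0,0,0,0],[0.2,0,0,0,0],[0.2,0,0,0,0],[0.2,0,0,0,0],[0.2,0,0,0,0],[0.2,0,0,0,0]]]'
python3 plan.py .5692 .1365 .21 83
python3 -m pendant '[[[0.2,0,0,-1,0],[0.2,0,0,-3,0],[0.2,0,0,-4,0],[0.2,0,0,-4,0],[0.2,0,0,-2,0],[0.2,0,0,0,0]]]'
python3 plan.py .5692 .1365 .21 83
```

```text
t: 39.4
tool_pos: [0.4005, 0.0429, 0.0865]
orientation: [2.35, 2.083, 0.001]
force: [-1.6, -0.4, 5.9]
opening: 0.0319
gripper_force: 25.0
t 39.4 pos [0.4005 0.0429 0.0865] yaw 83.1 tilt [ 0.     0.001 -1.   ] q6 [-0.02  0.1 ] F [-1.6 -0.4  5.9] open 0.0319 g 25.0
turn 0.12 shift [ 11.35  15.62 -12.33] norm 22.9
t: 40.0
tool_pos: [0.4017, 0.0429, 0.2295]
orientation: [2.348, 2.081, 0.007]
force: [0.6, -0.7, -1.8]
opening: 0.0318
gripper_force: 25.0
t 40.0 pos [0.4017 0.0429 0.2295] yaw 83.1 tilt [ 0.001  0.006 -1.   ] q6 [-0.02  0.1 ] F [ 0.6 -0.7 -1.8] open 0.0318 g 25.0
turn 0.12 shift [11.33 15.47  2.05] norm 19.3
```

```bash
python3 -m pendant '[[[0.2,1.5,2.2,0,0],[0.2,1.6,2.2,0,0],[0.2,1.6,2.2,0,0],[0.2,1.7,2.2,0,0],[0.2,1.7,2.2,0,0],[0.2,1.7,2.2,0,0],[0.2,1.3,1.8,0,0],[0.2,0,0,0,0]]]'
python3 plan.py .5692 .1365 .1865 83
python3 -m pendant '[[[0.2,0,0,1.5,0],[0.2,0,0,1.5,0],[0.2,0,0,0,0]]]'
python3 plan.py .5692 .1365 .1815 83
```

```text
t: 40.8
tool_pos: [0.5623, 0.1361, 0.2226]
orientation: [-2.348, -2.084, 0.005]
force: [-0.1, -0.7, -2.1]
opening: 0.0318
gripper_force: 25.0
t 40.8 pos [0.5623 0.1361 0.2226] yaw 83.2 tilt [-0.001 -0.004 -1.   ] q6 [0.15 0.27] F [-0.1 -0.7 -2.1] open 0.0318 g 25.0
turn 0.17 shift [0.13 0.7  3.61] norm 3.7
t: 41.1
tool_pos: [0.5592, 0.1344, 0.1911]
orientation: [-2.349, -2.081, 0.009]
force: [0.1, 0.5, -2.6]
opening: 0.0316
gripper_force: 25.0
t 41.1 pos [0.5592 0.1344 0.1911] yaw 83.1 tilt [-0.002 -0.006 -1.   ] q6 [0.15 0.27] F [ 0.1  0.5 -2.6] open 0.0316 g 25.0
turn 0.09 shift [0.34 0.98 0.95] norm 1.4
```

```bash
python3 -m pendant '[[[0.2,0.3,0.9,0,0],[0.2,0,0,0,0],[0.2,0,0,0.4,0],[0.2,0,0,0,0]]]'
python3 plan.py .5692 .1365 .1815 83
```

```text
t: 41.5
tool_pos: [0.5714, 0.137, 0.1915]
orientation: [2.351, 2.084, 0.0]
force: [0.4, -0.0, -1.8]
opening: 0.0318
gripper_force: 25.0
t 41.5 pos [0.5714 0.137  0.1915] yaw 83.1 tilt [-0.  0. -1.] q6 [0.15 0.27] F [ 0.4 -0.  -1.8] open 0.0318 g 25.0
turn 0.11 shift [-0.07 -0.21  1.  ] norm 1.0
```

```bash
python3 -m pendant '[[[0.2,0,-0.2,0.4,0],[0.2,0,0,0.2,0],[0.2,0,0,0,0]]]'
python3 -m pendant '[[[0.2,0,0,0.2,0],[0.2,0,0,0.1,0],[0.2,0,0,0,0]]]'
python3 plan.py .5692 .1365 .1815 83
```

```text
t: 41.8
tool_pos: [0.569, 0.1373, 0.1851]
orientation: [-2.35, -2.084, 0.001]
force: [-0.5, -0.5, -2.4]
opening: 0.0315
gripper_force: 25.0
t: 42.1
tool_pos: [0.5693, 0.1373, 0.1824]
orientation: [-2.351, -2.084, 0.0]
force: [0.4, -0.4, -2.8]
opening: 0.0318
gripper_force: 25.0
t 42.1 pos [0.5693 0.1373 0.1824] yaw 83.1 tilt [-0. -0. -1.] q6 [0.15 0.27] F [ 0.4 -0.4 -2.8] open 0.0318 g 25.0
turn 0.12 shift [-0.08 -0.    0.09] norm 0.1
```

```bash
python3 -m pendant '[[[0.2,0,0,0.15,0],[0.2,0,0,0,0],[0.2,0,0,0,0]]]'
python3 -m pendant '[[[0.2,0,0,0.15,0],[0.2,0,0,0,0],[0.2,0,0,0,0]]]'
```

```text
t: 42.4
tool_pos: [0.5697, 0.1374, 0.1817]
orientation: [2.351, 2.084, 0.001]
force: [-0.4, 0.2, 1.4]
opening: 0.0318
gripper_force: 25.0
t: 42.7
tool_pos: [0.5699, 0.1375, 0.1816]
orientation: [2.35, 2.084, 0.003]
force: [-4.2, -0.7, 10.6]
opening: 0.0318
gripper_force: 25.0
```

```bash
python3 -m pendant '[[[0.2,0,0,-0.15,0],[0.2,0,0,0,0],[0.6,0,0,0,0],[0.6,0,0,0,0],[0.6,0,0,0,0],[0.6,0,0,-1,0],[0.6,0,0,-3,0],[0.6,0,0,-2,0]]]'
python3 plan.py .42 .1238 .24 83
python3 -m pendant '[[[0.6,0,-3,0,0],[0.6,-0.8,-4,0,0],[0.6,-1,-4,0,0],[0.6,-1,-3.8,0,0],[0.6,0,0,4,0],[0.6,0,0,4,0],[0.6,0,0,2,0],[0.6,0,0,0,0]]]'
python3 plan.py .42 .1238 .083 83
```

```text
t: 43.5
tool_pos: [0.5697, 0.1373, 0.2433]
orientation: [2.35, 2.084, 0.001]
force: [0.3, 0.3, 0.4]
opening: 0.0556
gripper_force: 0.0
t 43.5 pos [0.5697 0.1373 0.2433] yaw 83.1 tilt [ 0.     0.001 -1.   ] q6 [0.15 0.27] F [0.3 0.3 0.4] open 0.0556 g 0.0
turn 0.11 shift [ -3.17 -14.69   0.32] norm 15.0
t: 44.3
tool_pos: [0.4168, 0.1268, 0.1386]
orientation: [-2.349, -2.082, 0.007]
force: [-0.3, 0.4, -0.2]
opening: 0.0558
gripper_force: 0.0
t 44.3 pos [0.4168 0.1268 0.1386] yaw 83.1 tilt [-0.002 -0.005 -1.   ] q6 [0.18 0.3 ] F [-0.3  0.4 -0.2] open 0.0558 g 0.0
turn 0.12 shift [-0.25  0.38  5.56] norm 5.6
```

```bash
python3 -m pendant '[[[0.6,-0.2,0.3,2,0],[0.6,0,0,2,0],[0.6,0,0,1.4,0],[0.6,0,0,0,0],[0.2,0,0,0,0],[0.2,0,0,0,0],[0.2,0,0,0,0],[0.2,0,0,0,0]]]'
python3 plan.py .42 .1238 .083 83
python3 -m pendant '[[[0.2,0,0,0,0],[0.2,0,0,-2,0],[0.2,0,0,-4,0],[0.2,0,0,-4,0],[0.2,0,0,-3.5,0],[0.2,0,0,0,0]]]'
python3 plan.py .5765 .1965 .225 83
```

```text
t: 45.1
tool_pos: [0.4225, 0.1251, 0.0881]
orientation: [2.35, 2.084, 0.002]
force: [-1.4, 0.5, 4.0]
opening: 0.0313
gripper_force: 25.0
t 45.1 pos [0.4225 0.1251 0.0881] yaw 83.1 tilt [ 0.     0.001 -1.   ] q6 [0.17 0.29] F [-1.4  0.5  4. ] open 0.0313 g 25.0
turn 0.12 shift [-0.15 -0.23  0.51] norm 0.6
t: 45.7
tool_pos: [0.4246, 0.1254, 0.2278]
orientation: [2.347, 2.081, 0.012]
force: [0.0, -0.1, -1.5]
opening: 0.0318
gripper_force: 25.0
t 45.7 pos [0.4246 0.1254 0.2278] yaw 83.1 tilt [ 0.003  0.009 -1.   ] q6 [0.17 0.29] F [ 0.  -0.1 -1.5] open 0.0318 g 25.0
turn 0.12 shift [ 8.91 14.2   0.42] norm 16.8
```

```bash
python3 -m pendant '[[[0.2,2.5,0,0,0],[0.2,3.2,0,0,0],[0.2,3.2,0,0,0],[0.2,0,2,0,0],[0.2,0,3,0,0],[0.2,0,3,0,0],[0.2,0,3,0,0],[0.2,0,2.9,0,0]]]'
python3 -m pendant '[[[0.2,0,0,1,0],[0.2,0,0,1.5,0],[0.2,0,0,0,0],[0.2,0,0,0,0]]]'
python3 plan.py .5765 .1965 .183 83
```

```text
t: 46.5
tool_pos: [0.571, 0.1962, 0.2201]
orientation: [-2.35, -2.083, 0.004]
force: [-0.1, 0.1, -3.1]
opening: 0.0314
gripper_force: 25.0
t: 46.9
tool_pos: [0.5689, 0.1966, 0.1958]
orientation: [-2.349, -2.084, 0.004]
force: [-0.6, 0.1, -2.1]
opening: 0.0317
gripper_force: 25.0
t 46.9 pos [0.5689 0.1966 0.1958] yaw 83.1 tilt [-0.001 -0.003 -1.   ] q6 [0.25 0.37] F [-0.6  0.1 -2.1] open 0.0317 g 25.0
turn 0.15 shift [0.08 0.76 1.27] norm 1.5
```

```bash
python3 -m pendant '[[[0.2,0,0.7,0,0],[0.2,0,0,0,0],[0.2,0,0,0.5,0],[0.2,0,0,0.3,0],[0.2,0,0,0,0],[0.2,0,0,0,0]]]'
python3 plan.py .5765 .1965 .183 83
```

```text
t: 47.5
tool_pos: [0.5772, 0.1957, 0.1889]
orientation: [-2.351, -2.084, 0.001]
force: [0.5, 0.3, -2.0]
opening: 0.0316
gripper_force: 25.0
t 47.5 pos [0.5772 0.1957 0.1889] yaw 83.1 tilt [-0.    -0.001 -1.   ] q6 [0.24 0.36] F [ 0.5  0.3 -2. ] open 0.0316 g 25.0
turn 0.11 shift [ 0.07 -0.08  0.59] norm 0.6
```

```bash
python3 -m pendant '[[[0.2,0,0,0.4,0],[0.2,0,0,0.1,0],[0.2,0,0,0,0]]]'
python3 -m pendant '[[[0.2,0,0,0.15,0],[0.2,0,0,0,0],[0.2,0,0,0,0]]]'
python3 plan.py .5765 .1965 .183 83
```

```text
t: 47.8
tool_pos: [0.5773, 0.1957, 0.1837]
orientation: [-2.351, -2.084, 0.001]
force: [-0.1, -0.6, -1.3]
opening: 0.0316
gripper_force: 25.0
t: 48.1
tool_pos: [0.5777, 0.1959, 0.1831]
orientation: [2.351, 2.084, 0.001]
force: [0.1, -0.0, 1.6]
opening: 0.0319
gripper_force: 25.0
t 48.1 pos [0.5777 0.1959 0.1831] yaw 83.1 tilt [ 0.     0.001 -1.   ] q6 [0.24 0.36] F [ 0.1 -0.   1.6] open 0.0319 g 25.0
turn 0.12 shift [ 0.05 -0.13  0.01] norm 0.1
```

```bash
python3 -m pendant '[[[0.2,0,0,0.05,0],[0.2,0,0,0,0],[0.6,0,0,0,0],[0.6,0,0,0,0],[0.6,0,0,0,0],[0.6,0,0,-1,0],[0.6,0,0,-3,0],[0.6,0,0,-2,0]]]'
python3 -m pendant '[[[0.6,4,-2.5,0,0],[0.6,4,-2.5,0,0],[0.6,4,-2.5,0,0],[0.6,4,-2.5,0,0],[0.6,2,-2.5,0,0],[0.6,0,0,0,0]]]'
python3 plan.py .4735 .398 .15 83
python3 - <<'E'
from seg import *
c=cam('top')
for b in blobs(c,(100,90,60),(125,255,255),(190,150,450,310),20):
    (u,v),r=cv2.minEnclosingCircle(b);print('cap',round(u),round(v),onplane(c,(u,v),.112)[:2].round(4),onplane(c,(u,v),.207)[:2].round(4))
c=cam('scene');cv2.imwrite('pics/s10.png',cv2.resize(c['img'][100:290,180:400],None,fx=3,fy=3,interpolation=cv2.INTER_CUBIC))
E
```

```text
t: 48.9
tool_pos: [0.5777, 0.1958, 0.2443]
orientation: [2.35, 2.084, 0.001]
force: [1.1, -0.1, -0.1]
opening: 0.0557
gripper_force: 0.0
t: 49.5
tool_pos: [0.4722, 0.3928, 0.2429]
orientation: [-2.345, -2.089, -0.001]
force: [1.1, -0.2, -0.6]
opening: 0.0556
gripper_force: 0.0
t 49.5 pos [0.4722 0.3928 0.2429] yaw 83.4 tilt [ 0.001 -0.001 -1.   ] q6 [0.61 0.73] F [ 1.1 -0.2 -0.6] open 0.0556 g 0.0
turn 0.39 shift [0.52 0.07 9.29] norm 9.3
cap 201 231 [0.4735 0.3936] [0.4588 0.3791]
cap 326 184 [0.5913 0.1269] [0.5667 0.1345]
cap 298 178 [0.6    0.1898] [0.5747 0.1923]
```

View pics/s10.png

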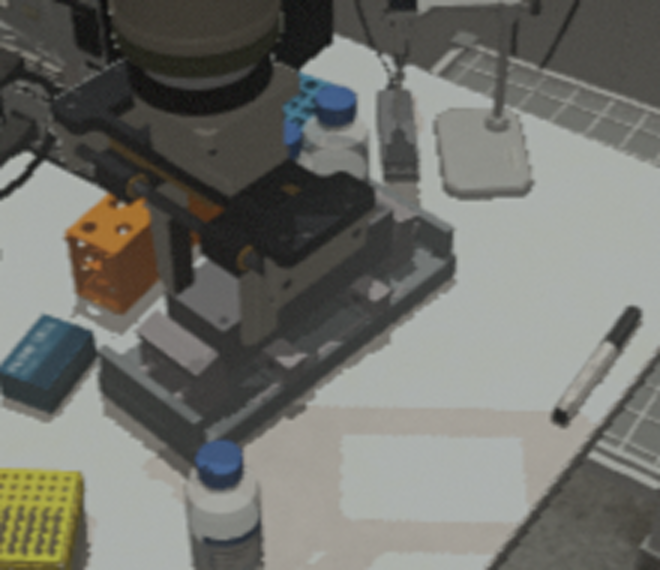

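Both placed bottles stand on the block (caps at crop (335,105) and (293,140), the second partly hidden). The last bottle is at (220,460).

```bash
python3 -m pendant '[[[0.6,0.4,0.1,3,0.3],[0.6,0,0,4,0],[0.6,0,0,3,0],[0.6,0,0,1,0],[0.6,0,0,0,0],[0.6,0,0,0,0]]]'
python3 plan.py .4735 .398 .083 83
```

```text
t: 50.2
tool_pos: [0.4778, 0.3933, 0.1341]
orientation: [2.357, 2.076, 0.004]
force: [-0.5, -0.2, 0.6]
opening: 0.0554
gripper_force: 0.0
t 50.2 pos [0.4778 0.3933 0.1341] yaw 82.8 tilt [ 0.001  0.002 -1.   ] q6 [0.61 0.73] F [-0.5 -0.2  0.6] open 0.0554 g 0.0
turn -0.24 shift [ 0.41 -0.5   5.11] norm 5.2
```

```bash
python3 -m pendant '[[[0.6,0.3,-0.4,2,0],[0.6,0,0,2,0],[0.6,0,0,0.8,0],[0.6,0,0,0,0],[0.2,0,0,0,0],[0.2,0,0,0,0],[0.2,0,0,0,0],[0.2,0,0,0,0]]]'
python3 plan.py .4735 .398 .083 83
python3 -m pendant '[[[0.2,0,0,0,0],[0.2,0,0,-2,0],[0.2,0,0,-4,0],[0.2,0,0,-4,0],[0.2,0,0,-4,0],[0.2,0,0,0,0]]]'
python3 plan.py .5838 .2565 .225 83
```

```text
t: 51.0
tool_pos: [0.4735, 0.3971, 0.0852]
orientation: [2.356, 2.078, 0.003]
force: [0.9, 0.8, 3.4]
opening: 0.0317
gripper_force: 25.0
t 51.0 pos [0.4735 0.3971 0.0852] yaw 82.8 tilt [ 0.001  0.001 -1.   ] q6 [0.62 0.74] F [0.9 0.8 3.4] open 0.0317 g 25.0
turn -0.19 shift [ 0.09 -0.01  0.22] norm 0.2
t: 51.6
tool_pos: [0.4754, 0.3987, 0.2317]
orientation: [2.355, 2.077, 0.017]
force: [0.9, 0.9, -1.1]
opening: 0.0311
gripper_force: 25.0
t 51.6 pos [0.4754 0.3987 0.2317] yaw 82.8 tilt [ 0.007  0.008 -1.   ] q6 [0.62 0.74] F [ 0.9  0.9 -1.1] open 0.0311 g 25.0
turn -0.18 shift [-12.8   12.49   0.68] norm 17.9
```

```bash
python3 -m pendant '[[[0.2,-2,2,0,0],[0.2,-2,3,0,0],[0.2,-2,3,0,0],[0.2,-2,3,0,0],[0.2,-2,1.4,0,0],[0.2,-1.6,0,0,0],[0.2,-0.8,0,0,0],[0.2,0,0,0,0]]]'
python3 plan.py .5838 .2565 .195 83
```

```text
t: 52.4
tool_pos: [0.5794, 0.2577, 0.2236]
orientation: [-2.357, -2.077, 0.002]
force: [-0.5, 0.5, -1.1]
opening: 0.0319
gripper_force: 25.0
t 52.4 pos [0.5794 0.2577 0.2236] yaw 82.8 tilt [-0.    -0.001 -1.   ] q6 [0.34 0.46] F [-0.5  0.5 -1.1] open 0.0319 g 25.0
turn -0.22 shift [-0.06  0.45  2.86] norm 2.9
```

```bash
python3 -m pendant '[[[0.2,0,0.4,1,0],[0.2,0,0,1.5,0],[0.2,0,0,0.4,0],[0.2,0,0,0,0],[0.2,0,0,0,0]]]'
python3 plan.py .5838 .2565 .1802 83
```

```text
t: 52.9
tool_pos: [0.584, 0.2581, 0.1948]
orientation: [-2.355, -2.078, 0.001]
force: [0.4, -0.2, -2.3]
opening: 0.0316
gripper_force: 25.0
t 52.9 pos [0.584  0.2581 0.1948] yaw 82.8 tilt [-0.    -0.001 -1.   ] q6 [0.34 0.46] F [ 0.4 -0.2 -2.3] open 0.0316 g 25.0
turn -0.15 shift [-0.16 -0.    1.46] norm 1.5
```

```bash
python3 -m pendant '[[[0.2,-0.1,0,0.6,0],[0.2,0,0,0.4,0],[0.2,0,0,0.2,0],[0.2,0,0,0,0]]]'
python3 -m pendant '[[[0.2,0,0,0.15,0],[0.2,0,0,0,0],[0.2,0,0,0,0]]]'
python3 plan.py .5838 .2565 .1802 83
```

```text
t: 53.3
tool_pos: [0.584, 0.2566, 0.1826]
orientation: [-2.356, -2.078, 0.001]
force: [0.2, 0.5, -2.5]
opening: 0.0319
gripper_force: 25.0
t: 53.6
tool_pos: [0.5843, 0.2567, 0.1818]
orientation: [2.356, 2.078, 0.0]
force: [-0.2, -0.5, -1.4]
opening: 0.0317
gripper_force: 25.0
t 53.6 pos [0.5843 0.2567 0.1818] yaw 82.8 tilt [ 0.  0. -1.] q6 [0.33 0.46] F [-0.2 -0.5 -1.4] open 0.0317 g 25.0
turn -0.19 shift [-0.03 -0.04  0.16] norm 0.2
```

```bash
python3 -m pendant '[[[0.2,0,0,0.15,0],[0.2,0,0,0,0],[0.2,0,0,0,0]]]'
python3 -m pendant '[[[0.2,0,0,0.08,0],[0.2,0,0,0,0],[0.6,0,0,0,0],[0.6,0,0,0,0],[0.6,0,0,0,0],[0.6,0,0,-1,0],[0.6,0,0,-3,0],[0.6,0,0,-3,0]]]'
python3 -m pendant '[[[0.6,0,0,-3,0],[0.6,0,-4,0,0],[0.6,-1,-4,0,0],[0.6,-4,-3,0,0],[0.6,-4,-2,0,0],[0.6,-4,-1,0,0],[0.6,-4,0,0,0],[0.6,-4,0,0,0]]]'
python3 -m pendant '[[[0.6,-4,0,0,0],[0.6,-3,0,0,0],[0.6,0,0,0,0],[0.6,0,0,0,0],[0.6,0,0,0,0],[0.6,0,0,0,0]]]'
python3 - <<'E'
from seg import *
c=cam('top')
for b in blobs(c,(100,90,60),(125,255,255),(190,150,450,310),20):
    (u,v),r=cv2.minEnclosingCircle(b);print('cap',round(u),round(v),onplane(c,(u,v),.207)[:2].round(4))
s=cam('scene')
a=cv2.resize(c['img'][140:260,215:375],None,fx=2.5,fy=2.5,interpolation=2);b=cv2.resize(s['img'][90:270,180:375],(400,369),interpolation=2)
o=np.zeros((369,800,3),np.uint8);o[:300,:400]=a;o[:,400:]=b;cv2.imwrite('pics/f11.png',o)
E
```

```text
t: 53.9
tool_pos: [0.5843, 0.2567, 0.1802]
orientation: [2.356, 2.078, 0.0]
force: [-0.3, 0.4, -2.5]
opening: 0.0318
gripper_force: 25.0
t: 54.7
tool_pos: [0.5836, 0.2565, 0.2499]
orientation: [-2.356, -2.077, 0.003]
force: [0.5, 0.3, 0.2]
opening: 0.0558
gripper_force: 0.0
t: 55.5
tool_pos: [0.4185, 0.0648, 0.2805]
orientation: [2.354, 2.078, 0.002]
force: [0.4, -0.2, 0.2]
opening: 0.0559
gripper_force: 0.0
t: 56.1
tool_pos: [0.4104, -0.0026, 0.2795]
orientation: [-2.355, -2.08, -0.0]
force: [0.2, -0.1, 0.0]
opening: 0.0559
gripper_force: 0.0
cap 326 184 [0.5667 0.1347]
cap 297 178 [0.5749 0.1926]
cap 266 173 [0.5833 0.2557]
```

View pics/f11.png

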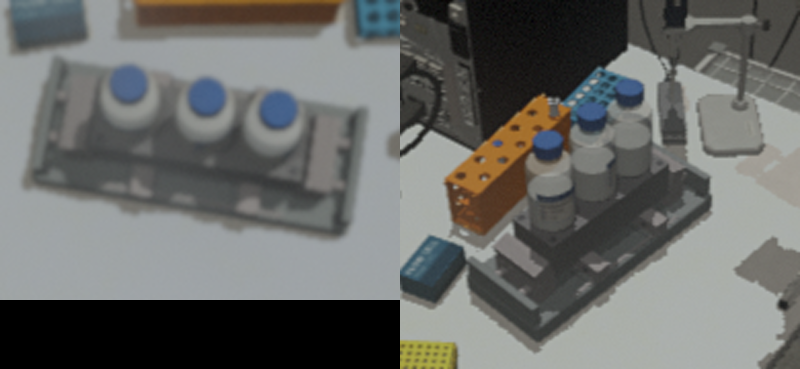

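All three bottles stand upright in a row on the seated block (left panel caps at (128,83), (207,96) and (278,109)), and the arm is clear. I'll hand it in.

```bash
python3 -c "
from plant import robot
print(robot.close_job())"
```

```text
the job is handed in; nothing more can be done
None
```

The job is handed in, with no verdict returned: both parallels lie on their marks, the block is tapped down level on them (top 95 mm at both ends), and all three white bottles stand upright on top of it.

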